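# Swap the cell in the photometer

### The arm

A 7-joint arm with a two-finger parallel gripper is mounted at the origin on the work surface. World frame = base frame: x ahead of the robot, y to its left, z up, the work surface at z = 0. Lengths are in mm, angles in rad, forces in N, time in s.
With the tool pointing down it reaches from about 425 to 800 mm from the base axis. Payload 8.3 kg.
Tool frame: the origin (TCP) lies where the fingers leave the gripper's body, on its centre line; the fingertips stand bot.tip_reach ahead of it and the grasp point (between the pads) lies 54 mm ahead of it (bot.tip_reach is the distance from the TCP to the fingertips, in mm); z points along the fingers, y is the direction in which the jaws open and shut (so a half turn about z gives the same grasp; the last joint's range is limited). The gripper opens to 85 mm and grips with 20 to 120 N. Pads are 22 mm wide; open, the fingers measure 114 mm over their backs; the gripper's body (76 mm by 85 mm) begins 54 mm behind the grasp point. The pads swing forward as they close: fully open they stand 13 mm farther back than shut.
Start: joints at [-1.223, 0.383, 0.016, 1.37, -0.006, 1.388, -0.046], TCP at [249.543, 573.007, 303.879] pointing down, gripper open.
Joint ranges: [-2.95, 2.95], [-0.25, 2.06], [-1.52, 1.56], [0.18, 2.33], [-1.44, 4.58], [0.02, 2.06], [-3.01, 3.01]. Speed limits (rad/s): [2.39, 2.39, 3.01, 3.01, 3.14, 3.14, 3.14].

### API

Orientations are given as a unit quaternion [w, x, y, z].
In Python, from station import monitor, eyes, bot gives the robot as it stands.
- The arm moves only by the tool move_arm, never from a script. Its arguments are lists of equal length, an entry for each row: "grip": the finger opening in mm, from 0 to 85.4; "dp": the shift along the tool's x, y, z as a fraction of full scale, a list of three; "dr": the turn, a rotation vector about the tool's x, y, z as a fraction of full scale, a list of three. A call has 1 to 20 rows; each row is the pose to reach, as a shift and turn from the pose commanded when the call began, along the tool's axes at that moment, turning the shorter way round; what a row does not reach only later rows make up. Full scale, the value 1, is 80 mm for a shift and 180 degrees for a turn. A row lasts 1/8 s, in which the tool goes at most 62.5 mm and 10.7 degrees, less where a joint would pass 70% of its speed; a pose out of reach is approached as far as the arm can. A call with a number of a shift or a turn outside -1 to 1 is refused whole. A call with a gripper value outside its range is refused whole. The fingers move at their own pace and stop on an object; the grip force is fixed at half the most. Time passes only in rows, so rows that repeat a pose let the fingers close. It gives the time, the measured TCP pose, the force and the opening at its end, in the units of the state.
- monitor.observe(): the state, without advancing time (a new reading comes with each control period).
- eyes.read_camera(name): name is "scene" or "top"; returns a dict with "image" (420x560x3 uint8, red, green, blue), "vertical_fov" (degrees; the focal length in pixels is half the picture's height over the tangent of half this angle, whatever the lens; pixels are square), "cx", "cy" (the principal point, pixels), "R" (3x3) and "t" (3): a world point X has camera coordinates R X + t. Camera axes: x right, y down, z forward; pixel columns grow to the right and rows downward; lengths in mm; the calibration is good to about 2 mm. A picture is of the moment at which its call begins. There is no depth.
- bot.close_job(): hands the job in, once; it reports no verdict.
The state is a dict: "t": time; "qpos": joint angles; "qvel": joint speeds; "tau": joint torques, N m; "ee_pos": TCP position; "orientation": TCP orientation; "ft_force": force on the tool from outside, world axes, zero at the start; "torque": the same for the moment, N m; "width": finger opening in mm.
Only numpy, scipy, OpenCV 4.12 (cv2) and the standard library are available. Lean on these libraries where they do the work, as an engineer would, in place of code of your own. Each camera call takes 0.05 s, during which the arm holds its last target.

### The job

Change the cell in the photometer: pull the used cell out of the holder in the sample compartment and stand it upright in the open white tray, then take the fresh wide cell from the rack, push it down into the holder past the sprung ball until it clicks fully home, let go, and slide the cover fully shut over it. Move the cover out of the way first if it is in the way, and leave all the other glassware, cells and bottles standing where they are.

Things in the scene. Friction and masses are not known exactly. Their poses are not given: they have to be found in the camera images.
- photometer: Fixed beige instrument, 320 mm along its x, 340 mm along y. Origin: underside centre; x away from its front, y left along the front. Low deck 107 mm high; behind it, from x = +40 mm on, a housing 200 mm high. Sample compartment: opening in the deck centred at x -60, y -70 mm, 110 mm along x, 120 mm along y, floor 30 mm above the table.
- well (a point): Centre of the pocket floor of the aluminium cell holder in the middle of the compartment, where a cell's underside rests when home. Axes as the photometer's. Pocket 24 mm along x, 14 mm along y; its mouth is 24 mm above this point, then a funnel widens it 4 mm each side to the block's top, 32 mm above this point. Deck top is 73 mm above this point.
- ball (a joint): Sprung steel ball, 12 mm, in the pocket's +x wall, centre 14 mm above its floor, standing 4 mm into the pocket. 0 = fully out, metres as pressed back (0.005 at most). A cell's foot meets it about 16 mm before home; then a push of about 5 to 10 N clicks it home. Pulling a cell out takes about 10 to 15 N. A cell just dropped in stays up on the ball, proud of the deck.
- used_mid (a point): Centre of the used cell (33 mm above its underside), clicked home in the holder at the start, its x along the well's x. Flat pale glass cell, white stopper as its top 19 mm: 22.5 mm along x, 12.5 mm along y (grasp this way), 66 mm tall. Both narrow ends have a notch for the ball, so either way round fits. Home, its top is 7 mm below the deck. 20 to 45 g.
- fresh_mid (a point): Centre of the fresh cell (33 mm above its underside): same shape, size and axes as the used one, 20 to 45 g. The only wide cell in the rack; stands upright in any one of the three pockets, its x along the rack's x, its underside 8 mm and its top 74 mm above the table.
- rack: Fixed grey rack, 126 mm along its x, 40 mm along its y, 34 mm high, with three pockets in a row along its x, 42 mm apart (26 x 16 mm, floor 8 mm above the table). Origin: centre of its underside.
- tray: Fixed open white plastic tray for used cells, outside 150 mm along its x, 120 mm along its y, walls 4 mm thick and 25 mm high, floor 4 mm thick. Origin: centre of its underside.
- cover (a joint): Grey sliding cover of the compartment: 0 = fully shut, metres as it slides open along the photometer's +y, 0.13 fully open; from 0.125 the whole opening is free. Starts 0.07 to 0.128. Drags with about 2 N, stays where it is left. Plate 116 mm along x, 128 mm along y, 5 mm thick, 1 mm above the deck.
- cover_fin (a point): Top centre of the upright grip fin in the middle of the sliding cover: fin 50 mm along the photometer's x, 12 mm along its y (grasp this way), 36 mm tall above the cover plate. Axes as the photometer's. With the cover shut this point is straight above the well's point, 115 mm higher.
- square_cell: Bystander, leave alone: small square capped cell, 12.5 x 12.5 x 44 mm, standing in a rack pocket. Origin: centre of its underside.
- vial: Bystander, leave alone: small amber round vial, 13 mm across, 50 mm tall, in a rack pocket. Origin: centre of its underside.
- old_cell: Bystander, leave alone: an earlier small square cell, 12.5 x 12.5 x 44 mm, standing somewhere in the tray. Origin: centre of its underside.
- amber_bottle: Bystander, leave alone: small amber bottle, 36 mm across, 75 mm tall, standing close beside the rack. Origin: centre of its underside.
- reagent_bottle: Bystander, leave alone: white plastic bottle, 70 mm across, 160 mm tall. Origin: centre of its underside.
- flask: Bystander, leave alone: glass flask with a long neck, 72 mm across below, 165 mm tall. Origin: centre of its underside.
- beaker: Bystander, leave alone: open glass beaker, 66 mm across, 85 mm tall. Origin: centre of its underside.
- funnel: Bystander, leave alone: small white funnel standing mouth down beside the tray, 68 mm across, 85 mm tall. Origin: centre of its underside.
- pipette_bulb: Bystander, leave alone: grey rubber pipette bulb standing upright, 54 mm across, 80 mm tall. Origin: centre of its underside.

How it is judged:
By the outcome, as a careful person would: the job done as asked, in the order asked, and still so for the second after the job is handed in, with the robot touching nothing.
It also fails if it takes over 72 s, if anything falls off the work surface, if the arm or the gripper's body presses on something with over 40 N, if the wrist force passes 120 N, or if a joint passes its speed limit or range.

## Working session

There is one attempt and no reset: what is moved stays moved. The work goes in short steps, Python scripts to look and compute and a tool call to move; the robot and the scene stay as the last step left them, time stands still between calls to the robot, and variables do not carry over. Pictures are saved under pics/ and viewed, and the job is handed in when it is done.

Besides the shell and the picture viewer there is one more tool, called after ">>>" by a JSON object that holds its "api" and its "payload". move_arm: Moves the arm, as the interface text tells. Its arguments: {"type":"object","properties":{"grip":{"type":"array"},"dp":{"type":"array"},"dr":{"type":"array"}},"required":["grip","dp","dr"]}

```bash
mkdir -p pics; ls
cat > h.py <<'E'
import numpy as np, cv2
from station import monitor, eyes, bot
def snap(n,tag):
    c=eyes.read_camera(n); cv2.imwrite(f'pics/{tag}.png',c['image'][:,:,::-1]); return c
def cam(c):
    f=c['image'].shape[0]/2/np.tan(np.radians(c['vertical_fov'])/2); return f,np.array(c['R']),np.array(c['t'])
def ray(c,u,v,z):
    f,R,t=cam(c); d=R.T@np.array([(u-c['cx'])/f,(v-c['cy'])/f,1]); o=-R.T@t
    return o+d*(z-o[2])/d[2]
def proj(c,X):
    f,R,t=cam(c); p=R@np.array(X,float)+t; return c['cx']+f*p[0]/p[2],c['cy']+f*p[1]/p[2]
E
python3 - <<'E'
from h import *
import pickle
for n in('scene','top'):
    c=snap(n,n+'0'); pickle.dump(c,open(n+'0.pkl','wb')); f,R,t=cam(c); print(n,f,c['cx'],c['cy'],-R.T@t,R.round(3).tolist())
s=monitor.observe(); print(s, bot.tip_reach)
E
```

```text
pics
scene 481.7039204605 291.73138702314554 208.91040630428878 [1265.84891398   -6.189782   1078.10028672] [[0.02, 1.0, -0.009], [0.792, -0.022, -0.61], [-0.61, 0.005, -0.793]]
top 452.45191999048427 274.23404786749006 208.67621764984582 [ 405.88846891    7.00752369 1407.90180576] [[-0.028, -1.0, -0.013], [-0.995, 0.029, -0.095], [0.095, 0.011, -0.995]]
{'t': 0.1, 'qpos': array([-1.22288946,  0.38418214,  0.01635178,  1.37108324, -0.00629226,
        1.38819216, -0.04648268]), 'qvel': array([ 8.98967077e-04, -2.03464576e-03, -1.27716087e-04, -9.33799264e-04,
       -2.76756660e-04, -5.68055180e-05,  8.47919625e-04]), 'tau': array([ 3.05794070e-03, -6.29132724e+01,  8.47345367e-01, -3.72759891e+01,
        1.66382524e-02,  1.05076795e-02,  4.77622882e-05]), 'ee_pos': array([249.41343995, 572.71158776, 302.94559106]), 'orientation': array([-1.71767362e-04,  2.03911381e-01,  9.78988930e-01, -8.91516350e-04]), 'ft_force': array([0.02081789, 0.13511627, 0.09892843]), 'torque': array([0.00845368, 0.00093847, 0.02904169]), 'width': 85.35914134068705} 72.6
```

Run:
```python
import cv2
for n in('scene0','top0'):
    i=cv2.imread(f'pics/{n}.png'); cv2.imwrite(f'pics/{n}b.png',cv2.resize(i,(800,600),interpolation=cv2.INTER_CUBIC))
```

```text
(no output)
```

View pics/scene0b.png

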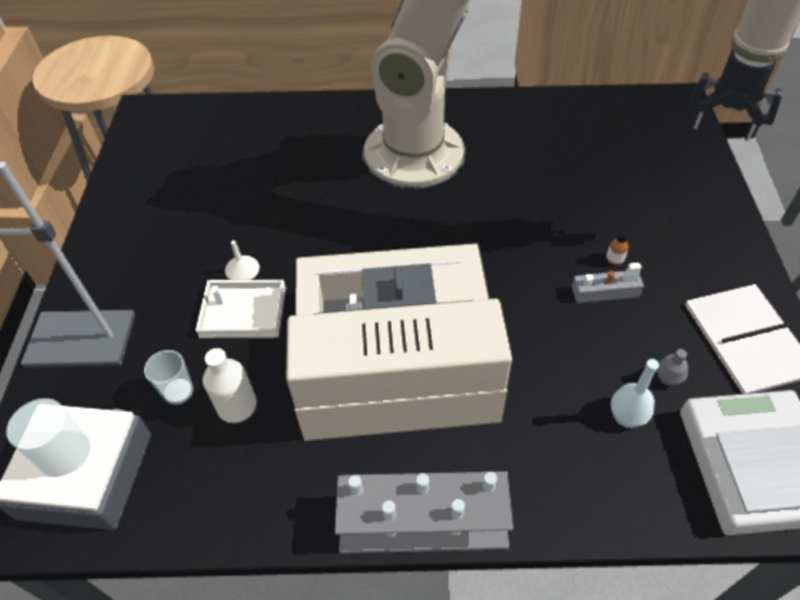

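View pics/top0b.png

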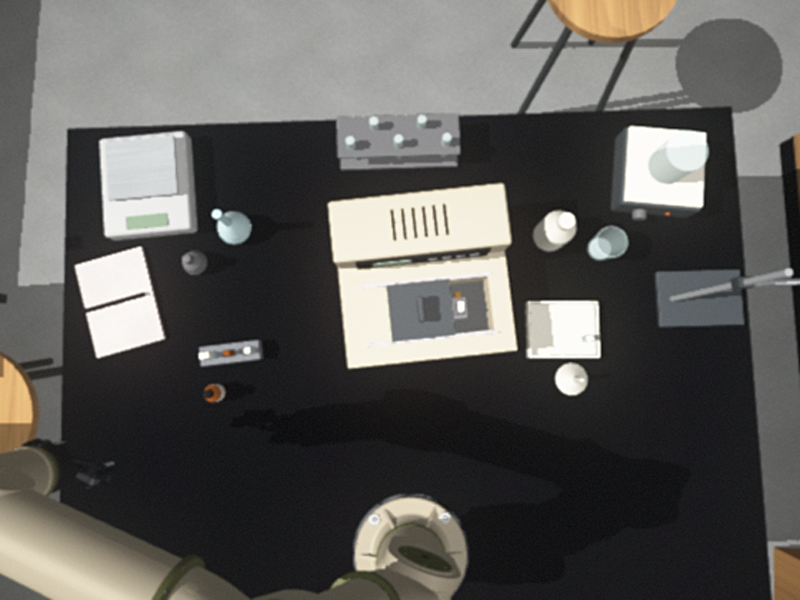

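The photometer is in the middle with its cover partly open. The tray is to its right (-y) in the top view, and the rack to its left (+y). I'll zoom in on each.

Run:
```python
import cv2
t=cv2.imread('pics/top0.png'); s=cv2.imread('pics/scene0.png')
def cr(i,x,y,w,h,k,n): cv2.imwrite(f'pics/{n}.png',cv2.resize(i[y:y+h,x:x+w],None,fx=k,fy=k,interpolation=cv2.INTER_CUBIC))
cr(t,225,125,140,140,4,'t_ph'); cr(s,195,160,170,100,4.7,'s_ph')
cr(t,130,230,60,55,10,'t_rk'); cr(s,395,160,60,55,10,'s_rk')
```

```text
(no output)
```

View pics/t_ph.png

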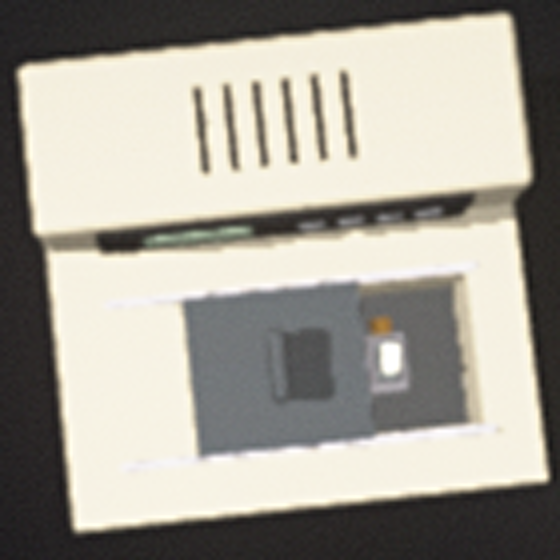

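View pics/s_ph.png

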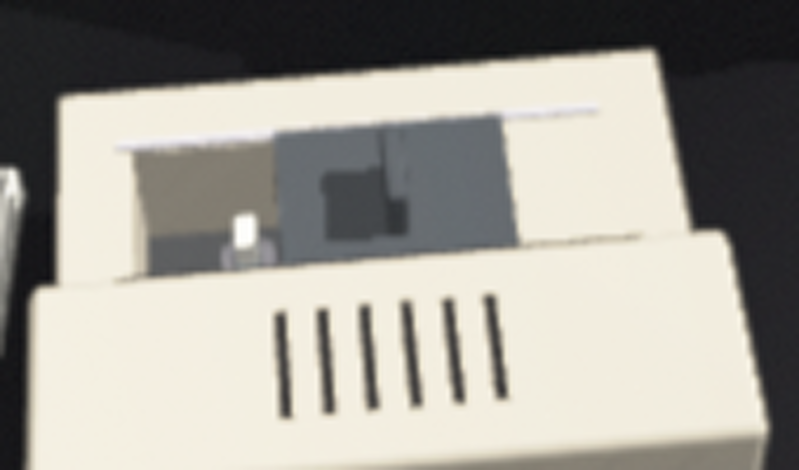

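View pics/t_rk.png

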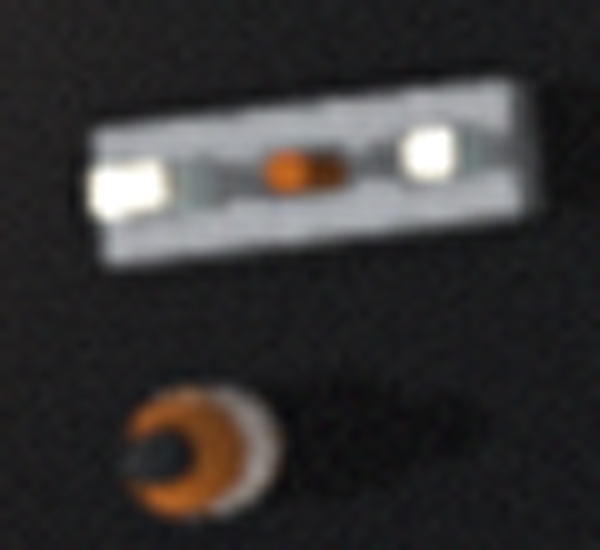

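View pics/s_rk.png

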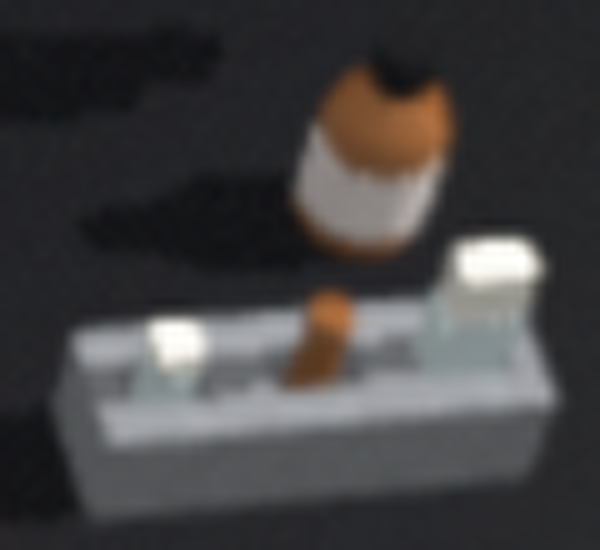

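```bash
cat > m.py <<'E'
from h import *
import pickle
T=pickle.load(open('top0.pkl','rb'));S=pickle.load(open('scene0.pkl','rb'))
def blob(c,box,f,ch=None):
    x,y,w,h=box; I=c['image'][y:y+h,x:x+w].astype(float)
    W=f(I); n,l,st,ce=cv2.connectedComponentsWithStats((W>0.5).astype(np.uint8)); 
    out=[]
    for k in range(1,n):
        if st[k,4]<4: continue
        m=cv2.dilate((l==k).astype(np.uint8),np.ones((3,3)))*W
        yy,xx=np.mgrid[0:h,0:w]; out.append((m.sum().round(1),(m*xx).sum()/m.sum()+x,(m*yy).sum()/m.sum()+y,st[k,:4].tolist()))
    return out
E
python3 - <<'E'
from m import *
white=lambda I:np.clip((I.min(2)-150)/80,0,1)
print('rack top');[print(b,ray(T,b[1],b[2],74).round(1),ray(T,b[1],b[2],52).round(1)) for b in blob(T,(130,230,60,30),white)]
print('rack scene');[print(b,ray(S,b[1],b[2],70).round(1),ray(S,b[1],b[2],50).round(1)) for b in blob(S,(395,160,60,45),white)]
print('ph top');[print(b,ray(T,b[1],b[2],100).round(1)) for b in blob(T,(312,205,22,22),lambda I:np.clip((I.min(2)-170)/70,0,1))]
# deck corner & edges
P={'frontL':(75,532),'frontR':(550,480),'hL':(18,66),'hR':(513,12),'openR_f':(483,425),'openR_b':(466,275),'covL_b':(184,300),'covL_f':(200,460),'covR_b':(358,282),'covR_f':(372,436)}
for k,(x,y) in P.items():
    z=200 if k[0]=='h' else 113 if k[:3]=='cov' else 107
    u,v=(x+.5)/4-.5+225,(y+.5)/4-.5+125
    print(k,ray(T,u,v,z).round(1))
P={'frontL':(60,97),'frontR':(657,50)}
for k,(x,y) in P.items():
    u,v=(x+.5)/4.7-.5+195,(y+.5)/4.7-.5+160; print('S',k,ray(S,u,v,107).round(1))
I=T['image']; print(I[212:220,316:330].min(2))
E
```

```text
rack top
(np.float64(22.6), np.float64(172.46821448313986), np.float64(244.7142067440575), [41, 13, 4, 5]) [435.1 324.1  74. ] [435.6 329.3  52. ]
(np.float64(36.9), np.float64(142.33762275651878), np.float64(248.3525228581104), [9, 16, 8, 6]) [426.9 413.2  74. ] [427.3 419.9  52. ]
rack scene
(np.float64(26.8), np.float64(444.07046196920203), np.float64(185.78068128791415), [46, 24, 7, 4]) [422.2 417.6  70. ] [405.5 426.   50. ]
(np.float64(21.2), np.float64(412.42198581560285), np.float64(193.68262411347519), [15, 32, 6, 4]) [447.6 326.6  70. ] [431.4 333.2  50. ]
ph top
(np.float64(34.2), np.float64(322.18705636743215), np.float64(214.0045929018789), [8, 6, 5, 8]) [ 511.  -117.5  100. ]
frontL [391.8 113.  107. ]
frontR [ 419.3 -227.5  107. ]
hL [709.4 137.5 200. ]
hR [ 736.3 -200.4  200. ]
openR_f [ 459.9 -181.4  107. ]
openR_b [ 568.6 -173.8  107. ]
covL_b [555.8  30.4 113. ]
covL_f [440.5  22.1 113. ]
covR_b [565.1 -95.2 113. ]
covR_f [ 454.1 -101.2  113. ]
S frontL [ 416.3 -223.5  107. ]
S frontR [390.1 118.  107. ]
[[127 149 143 147 218 255 255 255 248 178 124 103  99 103]
 [130 146 140 140 211 254 253 253 251 178 125 106  99 100]
 [132 150 139 138 215 254 253 253 248 174 130 107 101  98]
 [136 146 139 144 217 255 254 253 246 177 138 109 100  98]
 [134 146 141 142 205 255 255 254 242 177 144 116  98 102]
 [125 134 144 146 190 247 254 245 216 163 145 120  99  99]
 [117 128 146 150 160 200 211 195 162 143 143 121 104 103]
 [114 126 144 143 134 147 149 143 132 140 147 121 105  99]]
```

Run:
```python
from m import *
t=cv2.imread('pics/top0.png'); s=cv2.imread('pics/scene0.png')
def cr(i,x,y,w,h,k): return cv2.resize(i[y:y+h,x:x+w],None,fx=k,fy=k,interpolation=cv2.INTER_CUBIC)
a=cr(t,360,200,68,80,7); b=cr(s,130,160,75,80,7); b=b[:560]; print(a.shape,b.shape)
cv2.imwrite('pics/tray0.png',cv2.resize(np.hstack([a[:560],b]),(800,int(800*560/(476+525)))))
a=cr(t,285,185,65,60,12);cv2.imwrite('pics/comp0.png',a)
```

```text
(560, 476, 3) (560, 525, 3)
```

View pics/tray0.png

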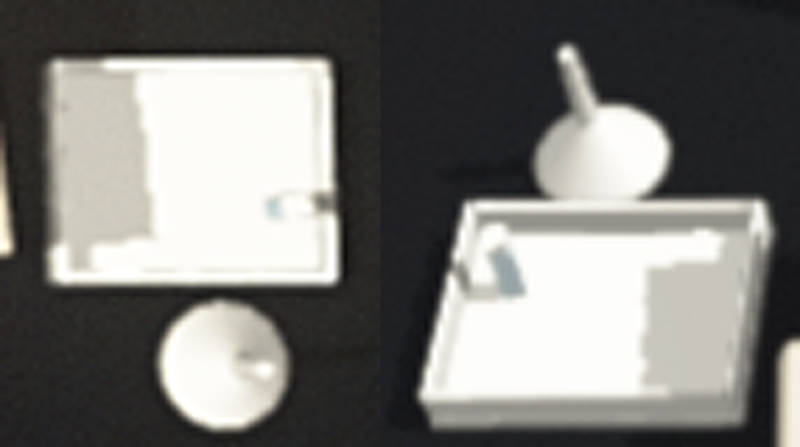

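View pics/comp0.png

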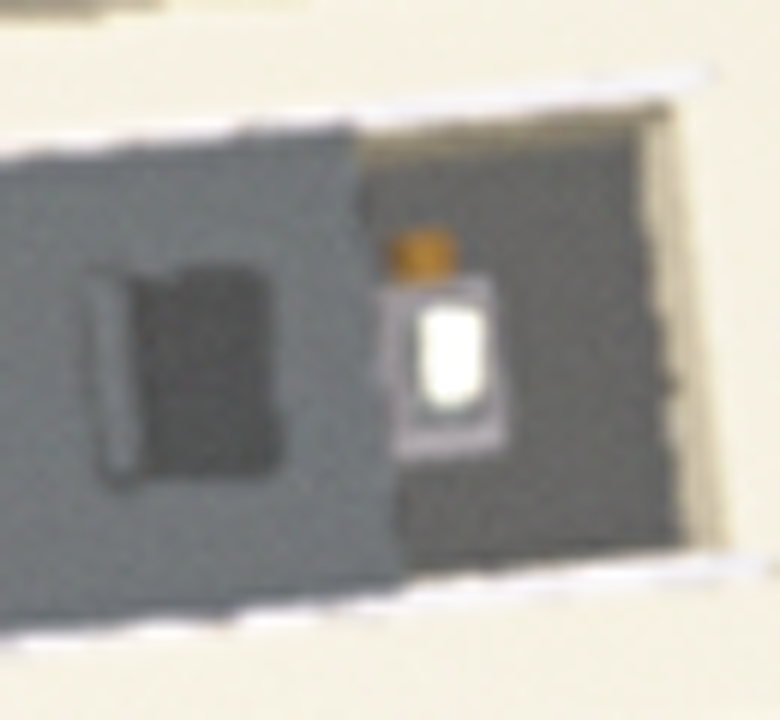

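Run:
```python
from m import *
print('fin',ray(T,293.96,216.04,149).round(1))
# scene fin top strip: s_ph light strip (395,128..195)
for p in [(385,128),(407,128),(408,198),(388,198)]:
    print('  S fin',ray(S,(p[0]+.5)/4.7-.5+195,(p[1]+.5)/4.7-.5+160,149).round(1))
k=5.594
for p in [(47,58),(333,58),(340,285),(47,285)]: print('tray T',ray(T,(p[0]+.5)/k-.5+360,(p[1]+.5)/k-.5+200,25).round(1))
for p in [(468-380,200),(772-380,200)]: print('tray S',ray(S,(p[0]+.5)/k-.5+130,(p[1]+.5)/k-.5+160,25).round(1))
print('oldcell T',ray(T,(295)/k-.5+360,(205)/k-.5+200,48).round(1))
for p in [(92,130),(520,78),(535,212),(105,268)]: print('rack T',ray(T,(p[0]+.5)/10-.5+130,(p[1]+.5)/10-.5+230,34).round(1))
for p in [(75,340),(108,440),(555,400),(525,300)]: print('rack S',ray(S,(p[0]+.5)/10-.5+395,(p[1]+.5)/10-.5+160,34).round(1))
for p in [(450,255),(540,245),(545,270),(460,280)]: print('fresh S',ray(S,(p[0]+.5)/10-.5+395,(p[1]+.5)/10-.5+160,74).round(1))
for p in [(90,165),(165,160),(168,210),(92,216)]: print('fresh T',ray(T,(p[0]+.5)/10-.5+130,(p[1]+.5)/10-.5+230,74).round(1))
for p in [(140,460)]: print('amber T',ray(T,(p[0]+.5)/10-.5+130,(p[1]+.5)/10-.5+230,75).round(1))
W=lambda I:np.clip((I.min(2)-200)/50,0,1)
print([ (b,ray(S,b[1],b[2],92).round(1)) for b in blob(S,(236,200,20,18),W)])
```

```text
fin [503.6 -34.1 149. ]
  S fin [480.  -37.4 149. ]
  S fin [480.4 -25.6 149. ]
  S fin [528.3 -25.4 149. ]
  S fin [528.  -35.8 149. ]
tray T [ 525.3 -265.1   25. ]
tray T [ 520.8 -420.9   25. ]
tray T [ 397.3 -417.5   25. ]
tray T [ 401.8 -259.3   25. ]
tray S [ 396.2 -412.8   25. ]
tray S [ 400.5 -258.7   25. ]
oldcell T [ 440.9 -388.8   48. ]
rack T [445.5 436.3  34. ]
rack T [457.5 305.7  34. ]
rack T [416.8 301.5  34. ]
rack T [403.6 432.4  34. ]
rack S [417.1 309.7  34. ]
rack S [452.8 313.1  34. ]
rack S [442.2 438.6  34. ]
rack S [406.1 438.1  34. ]
fresh S [422.6 404.2  74. ]
fresh S [419.8 429.4  74. ]
fresh S [428.7 428.8  74. ]
fresh S [431.6 405.   74. ]
fresh T [434.  424.4  74. ]
fresh T [434.9 402.2  74. ]
fresh T [420.2 401.4  74. ]
fresh T [419.  423.8  74. ]
amber T [347.4 409.4  75. ]
[((np.float64(20.3), np.float64(246.56354679802956), np.float64(208.67487684729065), [9, 6, 4, 6]), array([ 503.5, -116.8,   92. ]))]
```

>>> {"api": "move_arm", "payload": {"grip": [85,85,85], "dp": [[-0.5,-0.5,0],[-1,-1,0],[-1,-1,0]], "dr": [[0,0,0],[0,0,0],[0,0,0]]}}

```text
t: 0.48
ee_pos: [294.2, 463.3, 303.9]
orientation: [0.001, 0.208, 0.978, -0.001]
ft_force: [-0.2, 1.2, 0.6]
width: 85.1
```

>>> {"api": "move_arm", "payload": {"grip": [60,60,60], "dp": [[-0.5,-0.5,0],[-1,-1,0],[-1,-1,0]], "dr": [[0,0,0],[0,0,0],[0,0,0]]}}

```text
t: 0.85
ee_pos: [334.6, 358.8, 304.1]
orientation: [0.0, 0.207, 0.978, -0.0]
ft_force: [0.9, 0.8, 0.6]
width: 60.1
```

>>> {"api": "move_arm", "payload": {"grip": [60,60,60], "dp": [[-0.5,-0.5,0],[-1,-1,0],[-1,-1,0]], "dr": [[0,0,0],[0,0,0],[0,0,0]]}}

```text
t: 1.23
ee_pos: [375.3, 254.2, 304.1]
orientation: [0.0, 0.207, 0.978, -0.0]
ft_force: [-0.0, 1.4, 1.1]
width: 60.4
```

>>> {"api": "move_arm", "payload": {"grip": [60,60,60], "dp": [[-0.5,-0.5,0],[-1,-1,0],[-1,-1,0]], "dr": [[0,0,0],[0,0,0],[0,0,0]]}}

```text
t: 1.6
ee_pos: [416.4, 149.5, 304.1]
orientation: [0.0, 0.207, 0.978, -0.0]
ft_force: [-0.9, 0.6, 0.1]
width: 60.0
```

>>> {"api": "move_arm", "payload": {"grip": [60,60,60], "dp": [[-0.5,-0.5,0],[-1,-1,0],[-1,-1,0]], "dr": [[0,0,0],[0,0,0],[0,0,0]]}}

```text
t: 1.98
ee_pos: [457.7, 44.6, 304.0]
orientation: [0.0, 0.206, 0.979, -0.0]
ft_force: [-0.2, 0.4, -0.7]
width: 59.8
```

>>> {"api": "move_arm", "payload": {"grip": [40,40,40,40,40,40,40,40,40,40,40,40,40,40,40,40], "dp": [[-0.3,-0.2,0],[-0.6,-0.4,0],[-0.92,-0.65,0],[-0.92,-0.65,0],[-0.92,-0.65,0],[-0.92,-0.65,0],[-0.92,-0.65,0.2],[-0.92,-0.65,0.2],[-0.92,-0.65,0.2],[-0.92,-0.65,0.2],[-0.92,-0.65,0.2],[-0.92,-0.65,0.2],[-0.92,-0.65,0.2],[-0.92,-0.65,0.2],[-0.92,-0.65,0.2],[-0.92,-0.65,0.2]], "dr": [[0,0,0.06],[0,0,0.12],[0,0,0.18],[0,0,0.24],[0,0,0.3],[0,0,0.36],[0,0,0.42],[0,0,0.48],[0,0,0.54],[0,0,0.6],[0,0,0.66],[0,0,0.72],[0,0,0.78],[0,0,0.844],[0,0,0.844],[0,0,0.844]]}}

```text
t: 3.98
ee_pos: [503.5, -28.8, 287.7]
orientation: [-0.0, 0.999, 0.042, -0.0]
ft_force: [-0.1, -0.5, 0.4]
width: 39.8
```

```bash
cat >> h.py <<'E'
def st():
    s=monitor.observe(); w,x,y,z=s['orientation']
    from scipy.spatial.transform import Rotation as Ro
    M=Ro.from_quat([x,y,z,w]).as_matrix(); return s,M
def go(target,yaw_y=None):
    s,M=st(); d=M.T@(np.array(target,float)-s['ee_pos']); 
    a=np.degrees(np.arctan2(M[1,1],M[0,1])); print('t',round(s['t'],2),'ee',s['ee_pos'].round(1),'F',s['ft_force'].round(1),'w',round(s['width'],1),'yang',a.round(2),'tilt z',M[:,2].round(4),'dp',(d/80).round(3),'turn',None if yaw_y is None else round(-(((yaw_y-a+180)%360)-180)/180,4))
E
python3 - <<'E'
from h import *
go((504,-33,189),-85.5)
c=snap('top','a1')
cv2.imwrite('pics/a1b.png',cv2.resize(c['image'][150:260,230:370,::-1],None,fx=5.5,fy=5.4,interpolation=cv2.INTER_CUBIC))
E
```

```text
t 3.98 ee [503.5 -28.8 287.7] F [-0.1 -0.5  0.4] w 39.8 yang -85.13 tilt z [-4.e-04  0.e+00 -1.e+00] dp [0.003 0.052 1.233] turn 0.0021
```

View pics/a1b.png

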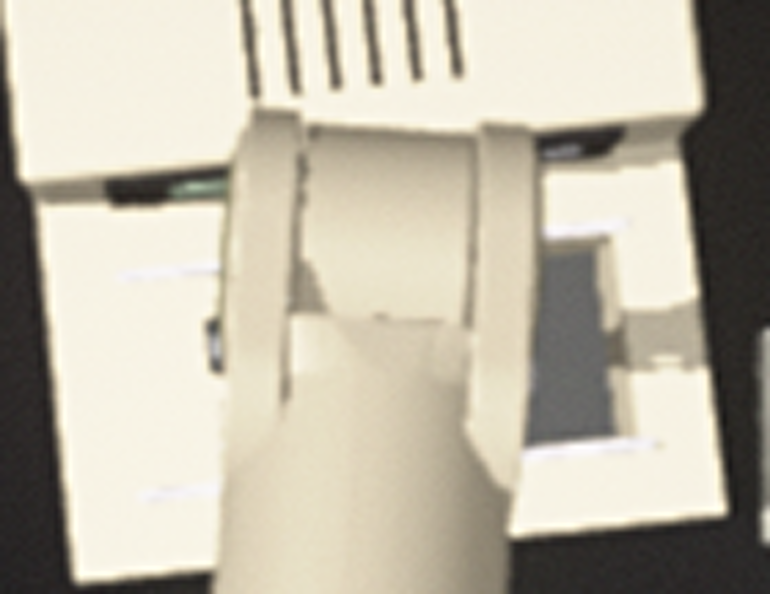

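The arm hides the fin in the top view. The fin's position agreed between the two views to about 3 mm, and the jaw clearance is ±14 mm, so I'll descend.

>>> {"api": "move_arm", "payload": {"grip": [40,40,40], "dp": [[0,0.05,0.3],[0,0.05,0.6],[0,0.05,0.6]], "dr": [[0,0,0.002],[0,0,0.002],[0,0,0.002]]}}

```text
t: 4.4
ee_pos: [502.7, -34.1, 238.5]
orientation: [0.0, 0.999, 0.038, -0.002]
ft_force: [0.5, 0.6, 0.4]
width: 40.0
```

Run:
```python
from h import *
go((504,-33,190),-85.5)
c=snap('scene','a2')
cv2.imwrite('pics/a2b.png',cv2.resize(c['image'][110:250,180:370,::-1],None,fx=4.2,fy=4.2,interpolation=cv2.INTER_CUBIC))
```

```text
t 4.4 ee [502.7 -34.1 238.5] F [0.5 0.6 0.4] w 40.0 yang -85.7 tilt z [-3.3e-03 -5.0e-04 -1.0e+00] dp [ 0.02  -0.013  0.606] turn -0.0011
```

View pics/a2b.png

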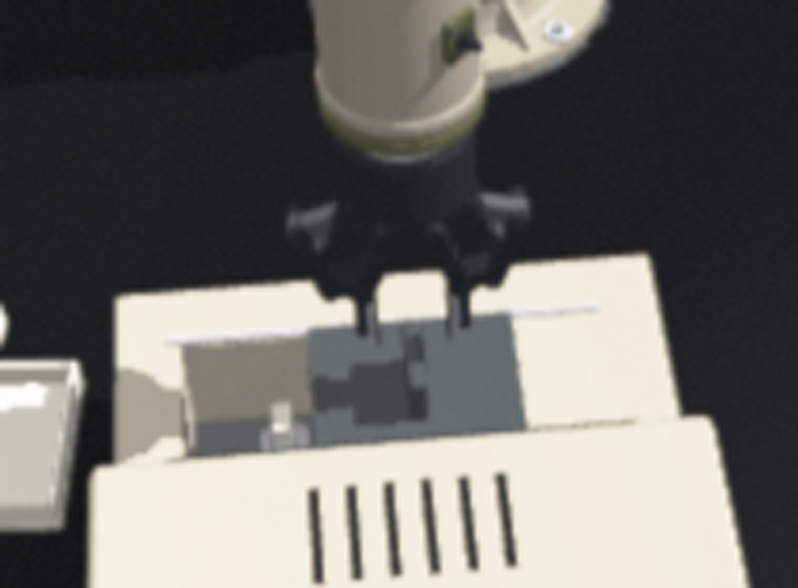

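The fingers straddle the fin: tips at about x=362 and 465, fin at 413. Next I descend and close.

>>> {"api": "move_arm", "payload": {"grip": [40,40,40,40,0,0,0,0], "dp": [[0.02,0,0.25],[0.02,0,0.5],[0.02,0,0.6],[0.02,0,0.6],[0.02,0,0.6],[0.02,0,0.6],[0.02,0,0.6],[0.02,0,0.6]], "dr": [[0,0,0],[0,0,0],[0,0,0],[0,0,0],[0,0,0],[0,0,0],[0,0,0],[0,0,0]]}}

```text
t: 5.45
ee_pos: [505.7, -34.4, 192.9]
orientation: [-0.0, 0.999, 0.037, 0.001]
ft_force: [-1.2, -0.5, 6.8]
width: 11.0
```

Run:
```python
from h import *
go((504,-33,190),-85.5)
```

```text
t 5.45 ee [505.7 -34.4 192.9] F [-1.2 -0.5  6.8] w 11.0 yang -85.8 tilt z [ 1.5e-03  4.0e-04 -1.0e+00] dp [-0.02  -0.019  0.037] turn -0.0016
```

>>> {"api": "move_arm", "payload": {"grip": [0,0,0,0,0], "dp": [[0,-0.12,-0.03],[0,-0.26,-0.03],[0,-0.4,-0.03],[0,-0.52,-0.03],[0,-0.52,-0.03]], "dr": [[0,0,0],[0,0,0],[0,0,0],[0,0,0],[0,0,0]]}}

```text
t: 6.08
ee_pos: [502.3, 8.7, 193.1]
orientation: [0.0, 0.999, 0.038, 0.0]
ft_force: [8.9, 1.8, -18.7]
width: 11.1
```

Run:
```python
from h import *
go((504,-33,190),-85.5)
c=snap('top','a3')
cv2.imwrite('pics/a3b.png',cv2.resize(c['image'][150:260,230:370,::-1],None,fx=5.5,fy=5.4,interpolation=cv2.INTER_CUBIC))
```

```text
t 6.08 ee [502.3   8.7 193.1] F [  8.9   1.8 -18.7] w 11.1 yang -85.69 tilt z [ 4.e-04 -4.e-04 -1.e+00] dp [-0.018  0.522  0.039] turn -0.0011
```

View pics/a3b.png

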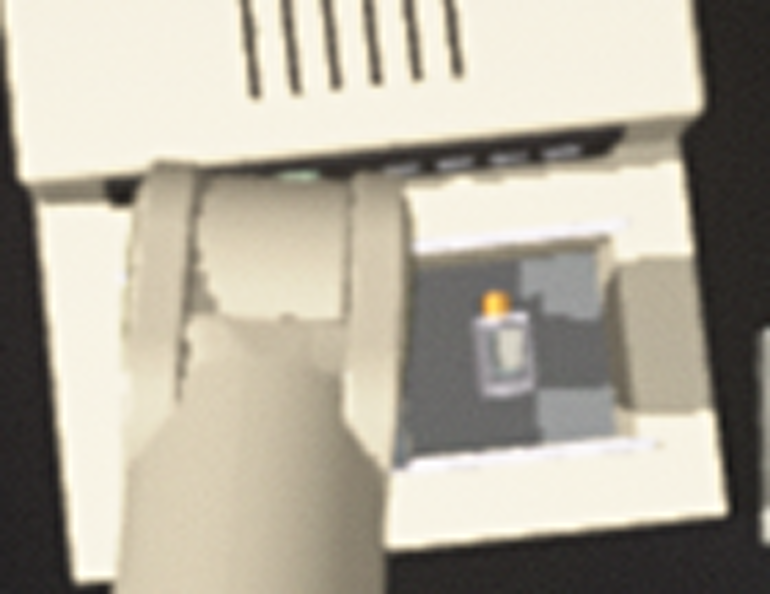

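>>> {"api": "move_arm", "payload": {"grip": [0,0,0], "dp": [[0.01,-0.01,0.022],[0.01,-0.03,0.022],[0.01,-0.03,0.022]], "dr": [[0,0,0],[0,0,0],[0,0,0]]}}

```text
t: 6.5
ee_pos: [502.4, 9.4, 192.9]
orientation: [-0.0, 0.999, 0.036, -0.0]
ft_force: [-4.6, -1.5, 5.3]
width: 11.1
```

>>> {"api": "move_arm", "payload": {"grip": [0,0,0], "dp": [[-0.005,-0.02,-0.005],[-0.005,-0.03,-0.005],[-0.005,-0.03,-0.005]], "dr": [[0,0,0],[0,0,0],[0,0,0]]}}

```text
t: 6.88
ee_pos: [502.2, 12.0, 192.9]
orientation: [0.0, 0.999, 0.037, -0.0]
ft_force: [-1.0, -1.0, 1.2]
width: 10.9
```

>>> {"api": "move_arm", "payload": {"grip": [40,40,40,40,40,40], "dp": [[0,0,0],[0,0,0],[0,0,-0.2],[0,0,-0.6],[0,0.2,-0.75],[0,0.4,-0.75]], "dr": [[0,0,0],[0,0,0],[0,0,0],[0,0,0],[0,0,0],[0,0,0]]}}

```text
t: 7.62
ee_pos: [505.1, -21.3, 254.1]
orientation: [-0.0, 0.999, 0.036, 0.001]
ft_force: [-0.4, -0.0, -0.5]
width: 40.0
```

Run:
```python
from h import *
go((510,-117.2,210),-85.5)
c=snap('scene','a4')
cv2.imwrite('pics/a4b.png',cv2.resize(c['image'][110:250,180:370,::-1],None,fx=4.2,fy=4.2,interpolation=cv2.INTER_CUBIC))
```

```text
t 7.62 ee [505.1 -21.3 254.1] F [-0.4 -0.  -0.5] w 40.0 yang -85.82 tilt z [ 2.3e-03  5.0e-04 -1.0e+00] dp [-0.027  1.2    0.55 ] turn -0.0018
```

View pics/a4b.png

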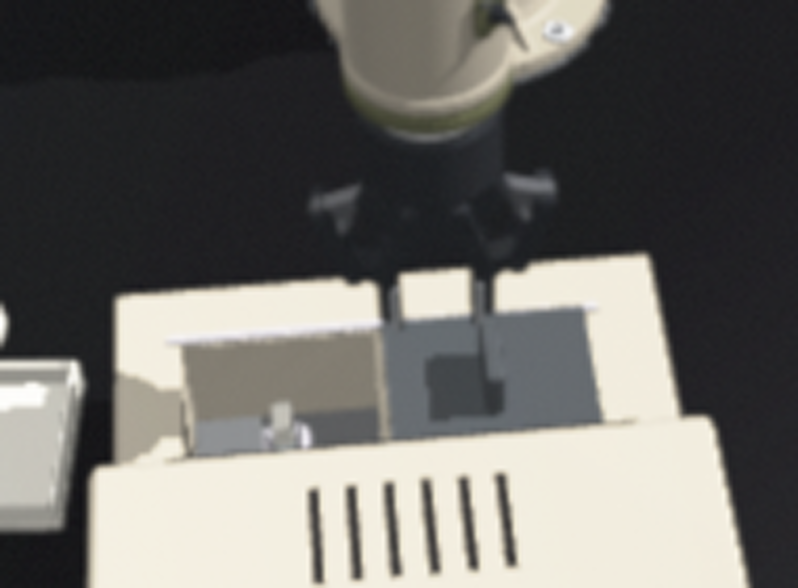

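>>> {"api": "move_arm", "payload": {"grip": [40,40,40], "dp": [[-0.02,0.5,0],[-0.02,0.95,0.2],[-0.02,0.95,0.3]], "dr": [[0,0,-0.002],[0,0,-0.002],[0,0,-0.002]]}}

```text
t: 8.05
ee_pos: [507.1, -99.9, 227.4]
orientation: [0.001, 0.999, 0.036, -0.001]
ft_force: [-0.7, -0.0, -0.9]
width: 39.9
```

>>> {"api": "move_arm", "payload": {"grip": [40,40,40], "dp": [[0,0.25,0.1],[0,0.25,0.25],[0,0.25,0.25]], "dr": [[0,0,0],[0,0,0],[0,0,0]]}}

```text
t: 8.43
ee_pos: [509.3, -114.7, 207.4]
orientation: [-0.0, 0.999, 0.04, -0.001]
ft_force: [0.5, 1.0, -0.5]
width: 40.1
```

Run:
```python
from h import *
go((510,-117.2,141),-85.5)
c=snap('scene','a5')
cv2.imwrite('pics/a5b.png',cv2.resize(c['image'][140:240,190:330,::-1],None,fx=5.7,fy=5.7,interpolation=cv2.INTER_CUBIC))
c=snap('top','a5t')
cv2.imwrite('pics/a5tb.png',cv2.resize(c['image'][150:260,270:390,::-1],None,fx=5.4,fy=5.4,interpolation=cv2.INTER_CUBIC))
```

```text
t 8.43 ee [ 509.3 -114.7  207.4] F [ 0.5  1.  -0.5] w 40.1 yang -85.43 tilt z [-3.e-03  4.e-04 -1.e+00] dp [0.009 0.032 0.83 ] turn 0.0004
```

View pics/a5b.png

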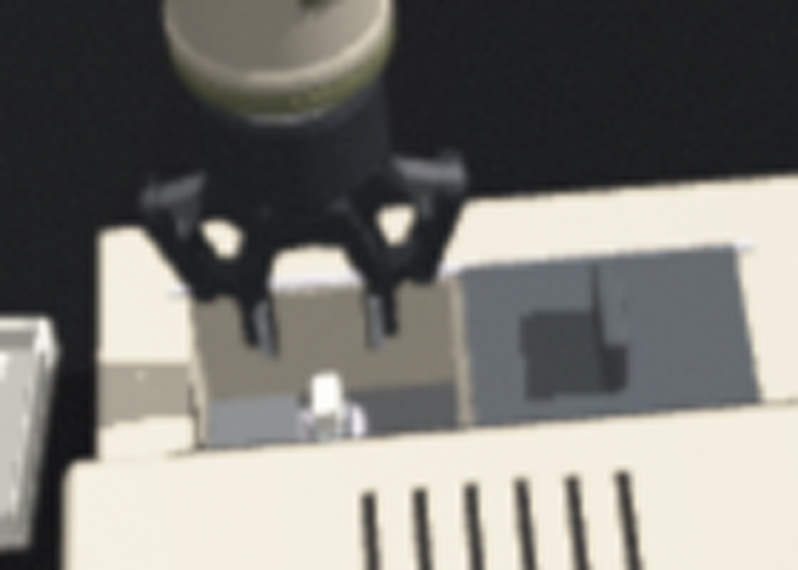

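View pics/a5tb.png

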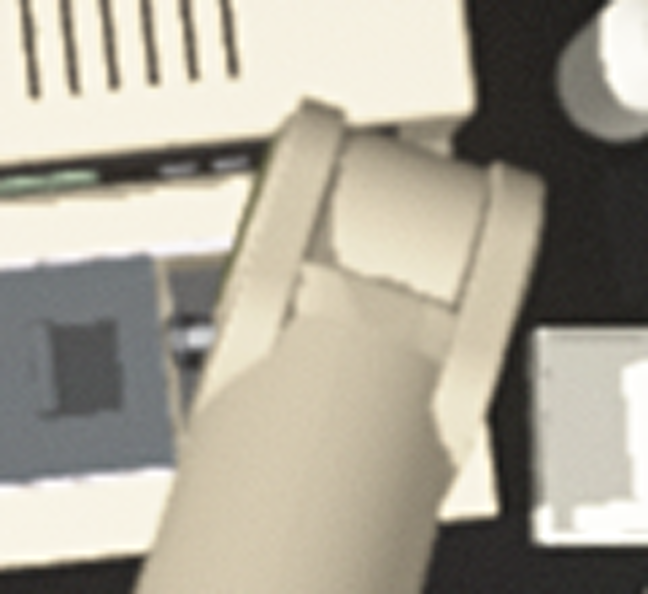

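>>> {"api": "move_arm", "payload": {"grip": [40,40,40,40], "dp": [[0.01,0.03,0.3],[0.01,0.03,0.55],[0.01,0.03,0.55],[0.01,0.03,0.55]], "dr": [[0,0,0],[0,0,0],[0,0,0],[0,0,0]]}}

```text
t: 9.02
ee_pos: [511.6, -118.0, 165.9]
orientation: [0.0, 0.999, 0.04, 0.001]
ft_force: [0.2, -0.8, 0.5]
width: 39.9
```

Run:
```python
from h import *
go((510,-117,141),-85.5)
c=snap('scene','a6')
cv2.imwrite('pics/a6b.png',cv2.resize(c['image'][140:240,190:330,::-1],None,fx=5.7,fy=5.7,interpolation=cv2.INTER_CUBIC))
```

```text
t 9.03 ee [ 511.6 -118.   165.9] F [ 0.2 -0.8  0.5] w 39.9 yang -85.43 tilt z [ 1.1e-03 -1.0e-04 -1.0e+00] dp [-0.019 -0.014  0.311] turn 0.0004
```

View pics/a6b.png

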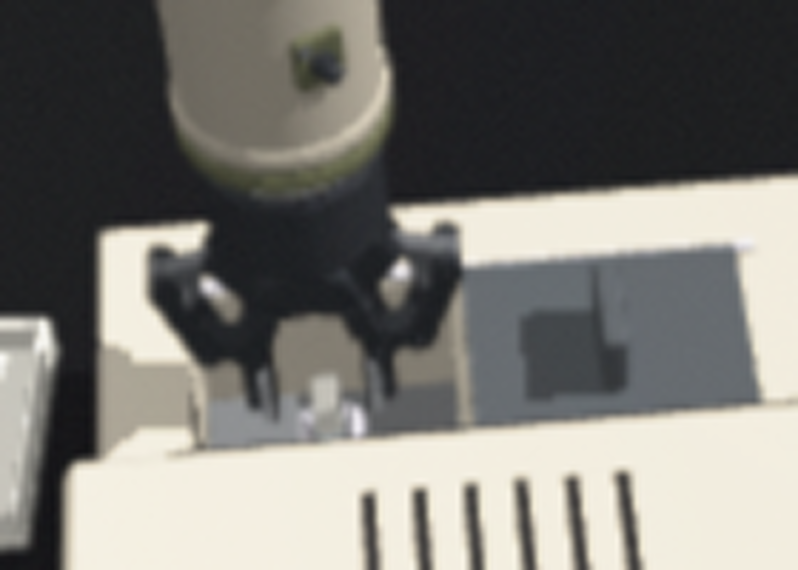

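>>> {"api": "move_arm", "payload": {"grip": [28,28,28,28], "dp": [[-0.02,-0.01,0.0],[-0.02,-0.01,0.15],[-0.02,-0.01,0.3],[-0.02,-0.01,0.3]], "dr": [[0,0,0],[0,0,0],[0,0,0],[0,0,0]]}}

```text
t: 9.57
ee_pos: [508.5, -117.3, 139.4]
orientation: [-0.0, 0.999, 0.04, -0.001]
ft_force: [0.7, 0.5, 1.0]
width: 28.0
```

Run:
```python
from h import *
go((510,-117,141),-85.5)
c=snap('scene','a7')
cv2.imwrite('pics/a7b.png',cv2.resize(c['image'][140:240,190:330,::-1],None,fx=5.7,fy=5.7,interpolation=cv2.INTER_CUBIC))
```

```text
t 9.57 ee [ 508.5 -117.3  139.4] F [0.7 0.5 1. ] w 28.0 yang -85.46 tilt z [-2.8e-03 -1.0e-04 -1.0e+00] dp [ 0.019 -0.003 -0.02 ] turn 0.0002
```

View pics/a7b.png

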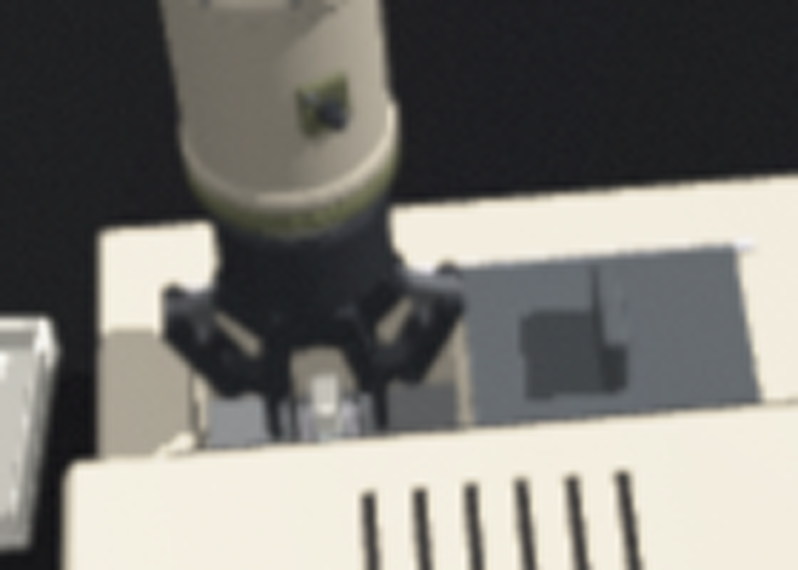

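>>> {"api": "move_arm", "payload": {"grip": [28,28,0,0,0], "dp": [[0.01,0,-0.02],[0.01,0,-0.03],[0.01,0,-0.03],[0.01,0,-0.03],[0.01,0,-0.03]], "dr": [[0,0,0],[0,0,0],[0,0,0],[0,0,0],[0,0,0]]}}

```text
t: 10.25
ee_pos: [510.4, -117.5, 143.7]
orientation: [-0.0, 0.999, 0.04, 0.0]
ft_force: [-0.9, 0.9, 5.8]
width: 11.7
```

Run:
```python
from h import *
go((510,-117,141),-85.5)
```

```text
t 10.25 ee [ 510.4 -117.5  143.7] F [-0.9  0.9  5.8] w 11.7 yang -85.45 tilt z [ 7.e-04  0.e+00 -1.e+00] dp [-0.005 -0.006  0.034] turn 0.0003
```

>>> {"api": "move_arm", "payload": {"grip": [0,0,0,0,0,0], "dp": [[0,0,-0.03],[0,0,-0.08],[0,0,-0.16],[0,0,-0.26],[0,0,-0.4],[0,0,-0.5]], "dr": [[0,0,0],[0,0,0],[0,0,0],[0,0,0],[0,0,0],[0,0,0]]}}

```text
t: 11.0
ee_pos: [510.6, -117.7, 184.8]
orientation: [0.0, 0.999, 0.04, 0.001]
ft_force: [0.4, -0.3, -1.2]
width: 11.6
```

Run:
```python
from h import *
go((510,-117,141),-85.5)
c=snap('scene','a8')
cv2.imwrite('pics/a8b.png',cv2.resize(c['image'][140:240,190:330,::-1],None,fx=5.7,fy=5.7,interpolation=cv2.INTER_CUBIC))
```

```text
t 11.0 ee [ 510.6 -117.7  184.8] F [ 0.4 -0.3 -1.2] w 11.6 yang -85.47 tilt z [ 0.0015  0.     -1.    ] dp [-0.007 -0.01   0.547] turn 0.0002
```

View pics/a8b.png

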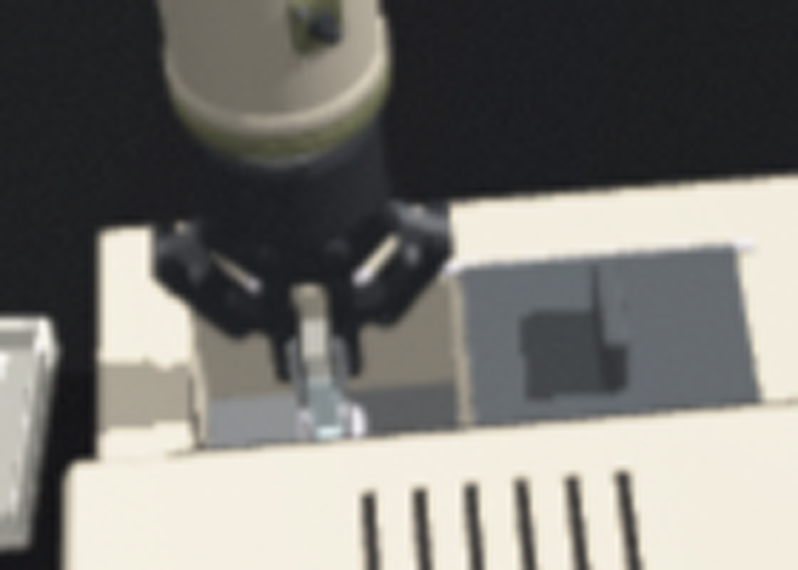

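>>> {"api": "move_arm", "payload": {"grip": [0,0,0,0], "dp": [[0,0,-0.3],[0,0,-0.6],[0,0.1,-0.75],[-0.1,0.4,-0.75]], "dr": [[0,0,0],[0,0,0],[0,0,0],[0,0,0]]}}

```text
t: 11.55
ee_pos: [505.7, -149.4, 244.1]
orientation: [-0.0, 0.999, 0.041, 0.001]
ft_force: [0.3, -1.0, -1.0]
width: 11.7
```

>>> {"api": "move_arm", "payload": {"grip": [0,0,0,0], "dp": [[-0.2,0.4,0],[-0.4,0.8,0],[-0.7,1,0],[-0.7,1,0]], "dr": [[0,0,0],[0,0,0],[0,0,0],[0,0,0]]}}

```text
t: 12.05
ee_pos: [452.7, -236.3, 243.2]
orientation: [-0.0, 0.999, 0.037, -0.0]
ft_force: [-0.4, 0.6, 0.1]
width: 11.2
```

Run:
```python
from h import *
go((458,-310,200),-85.5)
c=snap('scene','a9')
cv2.imwrite('pics/a9b.png',cv2.resize(c['image'][110:250,130:330,::-1],None,fx=4,fy=4,interpolation=cv2.INTER_CUBIC))
```

```text
t 12.05 ee [ 452.7 -236.3  243.2] F [-0.4  0.6  0.1] w 11.2 yang -85.73 tilt z [-7.e-04  4.e-04 -1.e+00] dp [-0.003  0.924  0.54 ] turn -0.0013
```

View pics/a9b.png

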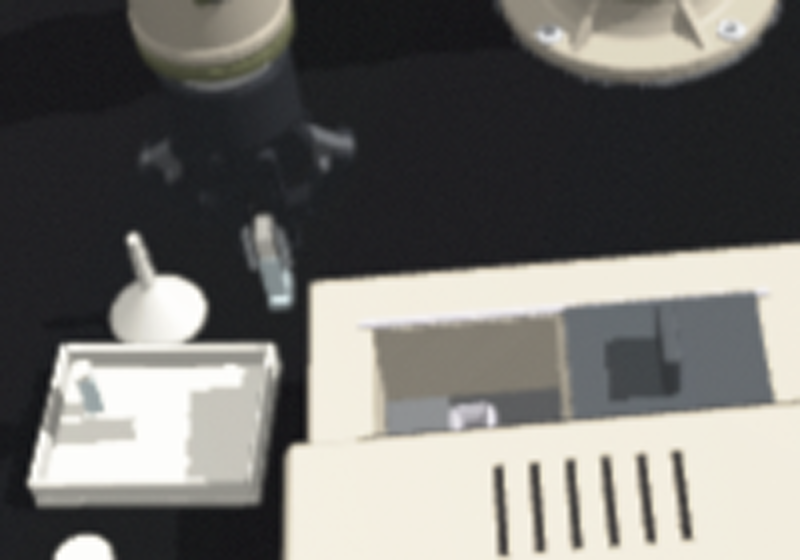

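>>> {"api": "move_arm", "payload": {"grip": [0,0,0,0], "dp": [[0,0.5,0],[0,0.92,0.3],[0,0.92,0.8],[0,0.92,0.9]], "dr": [[0,0,0],[0,0,0],[0,0,0],[0,0,0]]}}

```text
t: 12.6
ee_pos: [460.5, -305.7, 168.8]
orientation: [-0.001, 0.999, 0.04, -0.002]
ft_force: [-0.0, -0.3, -0.2]
width: 11.4
```

Run:
```python
from h import *
go((458,-310,114),-85.5)
c=snap('scene','a10')
cv2.imwrite('pics/a10b.png',cv2.resize(c['image'][130:270,110:310,::-1],None,fx=4,fy=4,interpolation=cv2.INTER_CUBIC))
```

```text
t 12.6 ee [ 460.5 -305.7  168.8] F [-0.  -0.3 -0.2] w 11.4 yang -85.39 tilt z [-0.0044  0.0024 -1.    ] dp [-0.032  0.053  0.685] turn 0.0006
```

View pics/a10b.png

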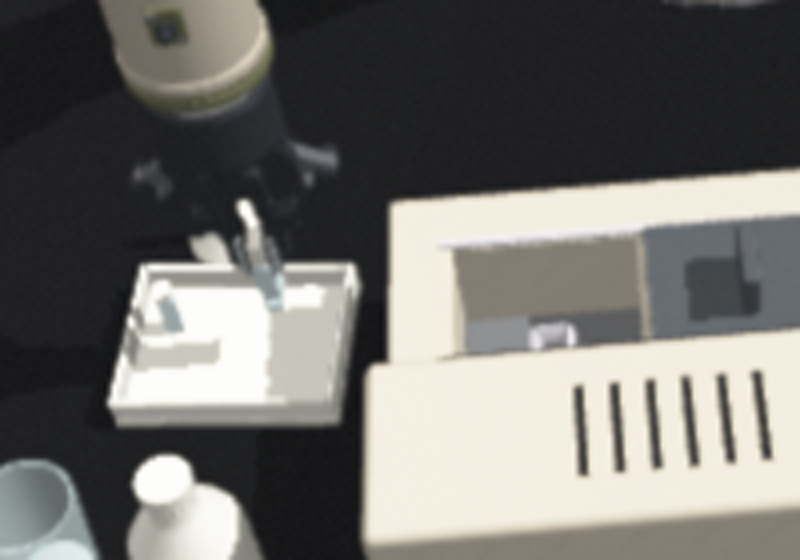

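>>> {"api": "move_arm", "payload": {"grip": [0,0,0,0,0], "dp": [[0,0.02,0.3],[0,0.02,0.55],[0,0.02,0.62],[0,0.02,0.64],[0,0.02,0.64]], "dr": [[0,0,0],[0,0,0],[0,0,0],[0,0,0],[0,0,0]]}}

```text
t: 13.28
ee_pos: [461.6, -309.3, 120.8]
orientation: [0.0, 0.999, 0.04, 0.0]
ft_force: [0.4, 0.8, -0.5]
width: 11.8
```

>>> {"api": "move_arm", "payload": {"grip": [0,0,0,0], "dp": [[0,0,0.03],[0,0,0.05],[0,0,0.06],[0,0,0.06]], "dr": [[0,0,0],[0,0,0],[0,0,0],[0,0,0]]}}

```text
t: 13.78
ee_pos: [461.2, -309.1, 115.3]
orientation: [0.0, 0.999, 0.04, -0.0]
ft_force: [-0.3, -0.5, -0.2]
width: 11.7
```

>>> {"api": "move_arm", "payload": {"grip": [0,0,0], "dp": [[0,0,0.01],[0,0,0.02],[0,0,0.02]], "dr": [[0,0,0],[0,0,0],[0,0,0]]}}

```text
t: 14.15
ee_pos: [461.3, -309.1, 113.8]
orientation: [0.0, 0.999, 0.04, 0.0]
ft_force: [0.8, 0.9, 0.4]
width: 11.8
```

>>> {"api": "move_arm", "payload": {"grip": [0,0,0], "dp": [[0,0,0.006],[0,0,0.012],[0,0,0.012]], "dr": [[0,0,0],[0,0,0],[0,0,0]]}}

```text
t: 14.52
ee_pos: [461.3, -309.3, 113.7]
orientation: [-0.0, 0.999, 0.04, 0.0]
ft_force: [-3.6, 2.7, 10.5]
width: 11.6
```

Run:
```python
from h import *
go((461,-310,114),-85.5)
c=snap('scene','a11')
cv2.imwrite('pics/a11b.png',cv2.resize(c['image'][170:250,120:220,::-1],None,fx=7,fy=7,interpolation=cv2.INTER_CUBIC))
```

```text
t 14.53 ee [ 461.3 -309.3  113.7] F [-3.6  2.7 10.5] w 11.6 yang -85.46 tilt z [ 7.e-04  3.e-04 -1.e+00] dp [-0.005  0.008 -0.004] turn 0.0002
```

View pics/a11b.png

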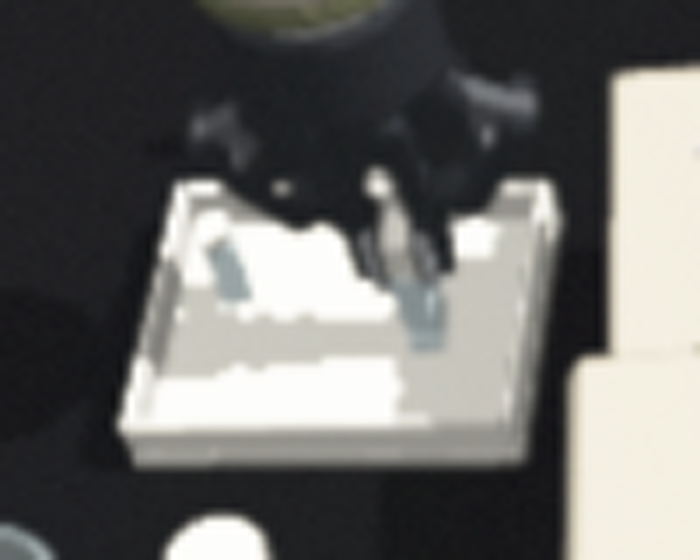

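The force rise at z=113.7 shows the cell is on the tray floor, where I predicted. I'll unload, open and lift.

>>> {"api": "move_arm", "payload": {"grip": [0,16,20,30,34,34,34], "dp": [[0,0,-0.01],[0,0,-0.01],[0,0,-0.01],[0,0,-0.02],[0,0,-0.2],[0,0,-0.6],[0,0,-0.95]], "dr": [[0,0,0],[0,0,0],[0,0,0],[0,0,0],[0,0,0],[0,0,0],[0,0,0]]}}

```text
t: 15.45
ee_pos: [461.2, -309.5, 190.7]
orientation: [0.0, 0.999, 0.039, 0.0]
ft_force: [0.2, 0.5, 0.4]
width: 34.0
```

Run:
```python
from h import *
go((461,-310,250),-85.5)
c=snap('scene','a12')
cv2.imwrite('pics/a12b.png',cv2.resize(c['image'][170:250,120:220,::-1],None,fx=7,fy=7,interpolation=cv2.INTER_CUBIC))
```

```text
t 15.45 ee [ 461.2 -309.5  190.7] F [0.2 0.5 0.4] w 34.0 yang -85.48 tilt z [ 6.e-04 -6.e-04 -1.e+00] dp [-0.003  0.007 -0.741] turn 0.0001
```

View pics/a12b.png

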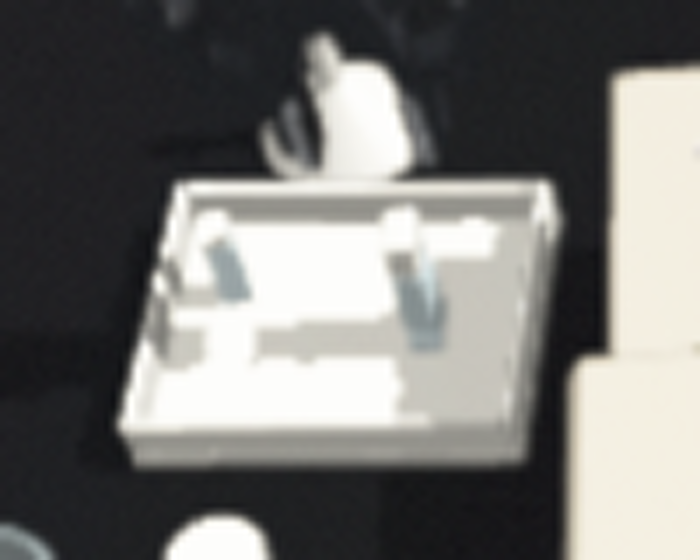

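>>> {"api": "move_arm", "payload": {"grip": [40,40,40,40,40], "dp": [[0,0,-0.5],[0,-0.1,-1],[0,-0.5,-1],[0.1,-0.9,-1],[0.2,-1,-1]], "dr": [[0,0,-0.05],[0,0,-0.1],[0,0,-0.15],[0,0,-0.2],[0,0,-0.25]]}}

```text
t: 16.12
ee_pos: [471.2, -226.0, 269.8]
orientation: [-0.0, 0.906, 0.422, 0.001]
ft_force: [-0.5, 0.4, -0.7]
width: 40.0
```

Run:
```python
from h import *
s,M=st(); print(M.round(3)); go((485,0,270),-40)
```

```text
[[ 0.643  0.766  0.001]
 [ 0.766 -0.643  0.001]
 [ 0.002  0.    -1.   ]]
t 16.12 ee [ 471.2 -226.   269.8] F [-0.5  0.4 -0.7] w 40.0 yang -40.02 tilt z [ 0.0014  0.0011 -1.    ] dp [ 2.274 -1.685  0.   ] turn -0.0001
```

>>> {"api": "move_arm", "payload": {"grip": [40,40], "dp": [[0.5,-0.4,0],[1,-0.8,0]], "dr": [[0,0,0],[0,0,0]]}}

```text
t: 16.38
ee_pos: [473.9, -125.2, 269.6]
orientation: [0.0, 0.908, 0.418, 0.0]
ft_force: [0.3, 0.3, 0.5]
width: 40.3
```

>>> {"api": "move_arm", "payload": {"grip": [40,40], "dp": [[0.5,-0.4,0],[1,-0.8,0]], "dr": [[0,0,0],[0,0,0]]}}

```text
t: 16.62
ee_pos: [477.2, -22.1, 269.8]
orientation: [0.0, 0.908, 0.419, 0.001]
ft_force: [0.3, 0.1, 1.4]
width: 40.0
```

>>> {"api": "move_arm", "payload": {"grip": [40,40], "dp": [[0.5,-0.4,0],[1,-0.8,0]], "dr": [[0,0,0],[0,0,0]]}}

```text
t: 16.88
ee_pos: [480.4, 80.3, 269.8]
orientation: [0.0, 0.908, 0.419, 0.001]
ft_force: [1.3, 0.2, 0.4]
width: 40.3
```

>>> {"api": "move_arm", "payload": {"grip": [40,40], "dp": [[0.42,-0.5,0],[0.85,-1,0]], "dr": [[0,0,0],[0,0,0]]}}

```text
t: 17.12
ee_pos: [463.6, 183.9, 269.7]
orientation: [0.0, 0.908, 0.419, 0.001]
ft_force: [0.4, -0.5, -0.3]
width: 39.8
```

>>> {"api": "move_arm", "payload": {"grip": [40,40,40], "dp": [[0.42,-0.5,0],[0.85,-1,0],[0.85,-1,0]], "dr": [[0,0,0],[0,0,0],[0,0,0]]}}

```text
t: 17.5
ee_pos: [445.1, 291.1, 269.1]
orientation: [-0.001, 0.906, 0.422, 0.0]
ft_force: [0.8, -0.5, -0.4]
width: 40.2
```

Run:
```python
from h import *
go((426.5,414,270),5.2)
```

```text
t 17.5 ee [445.1 291.1 269.1] F [ 0.8 -0.5 -0.4] w 40.2 yang -40.03 tilt z [-2.0e-04  1.1e-03 -1.0e+00] dp [ 1.027 -1.166 -0.01 ] turn -0.2513
```

>>> {"api": "move_arm", "payload": {"grip": [40,40,40,40,40,40], "dp": [[0.45,-0.5,0],[0.95,-1,0],[0.95,-1,0],[0.95,-1,0.2],[0.95,-1,0.5],[0.95,-1,0.5]], "dr": [[0,0,-0.05],[0,0,-0.1],[0,0,-0.15],[0,0,-0.2],[0,0,-0.251],[0,0,-0.251]]}}

```text
t: 18.25
ee_pos: [435.4, 394.4, 227.6]
orientation: [0.0, 0.678, 0.735, -0.002]
ft_force: [0.1, 0.4, 0.4]
width: 40.6
```

Run:
```python
from h import *
go((426.5,414,175),5.2)
c=snap('scene','b1')
cv2.imwrite('pics/b1b.png',cv2.resize(c['image'][130:220,380:490,::-1],None,fx=6.5,fy=6.5,interpolation=cv2.INTER_CUBIC))
c=snap('top','b1t')
cv2.imwrite('pics/b1tb.png',cv2.resize(c['image'][210:290,110:210,::-1],None,fx=6.5,fy=6.5,interpolation=cv2.INTER_CUBIC))
```

```text
t 18.25 ee [435.4 394.4 227.6] F [0.1 0.4 0.4] w 40.6 yang 4.58 tilt z [-0.0018 -0.0029 -1.    ] dp [ 0.255 -0.09   0.657] turn -0.0034
```

View pics/b1b.png

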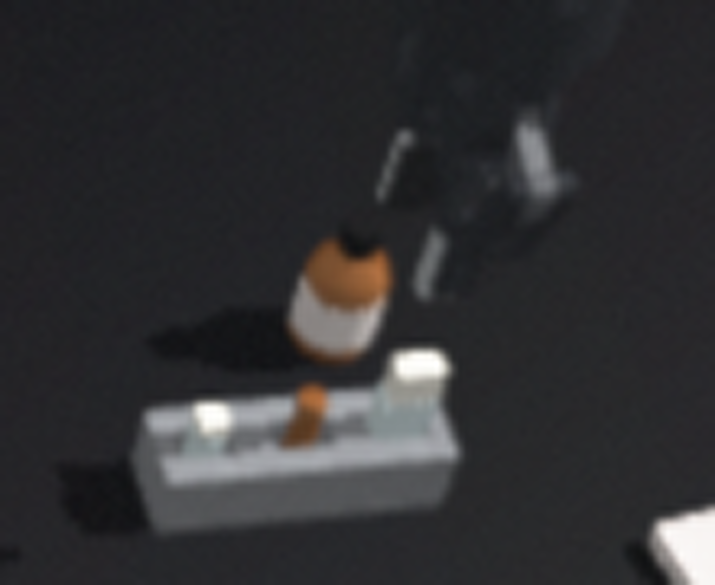

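View pics/b1tb.png

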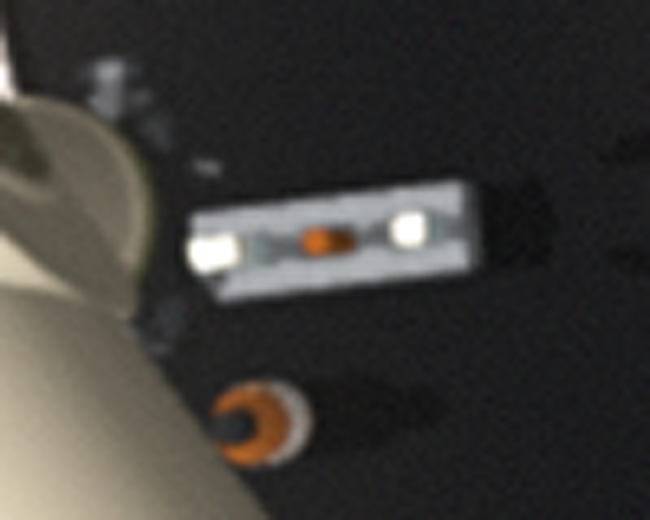

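>>> {"api": "move_arm", "payload": {"grip": [40,40,40,40], "dp": [[0.25,-0.09,0.2],[0.25,-0.09,0.5],[0.25,-0.09,0.65],[0.25,-0.09,0.65]], "dr": [[0,0,-0.003],[0,0,-0.003],[0,0,-0.003],[0,0,-0.003]]}}

```text
t: 18.85
ee_pos: [425.9, 415.6, 175.7]
orientation: [-0.0, 0.674, 0.739, -0.001]
ft_force: [1.5, -0.2, 0.1]
width: 40.4
```

Run:
```python
from h import *
go((426.5,414,118),5.2)
c=snap('scene','b2')
cv2.imwrite('pics/b2b.png',cv2.resize(c['image'][130:220,380:490,::-1],None,fx=6.5,fy=6.5,interpolation=cv2.INTER_CUBIC))
c=snap('top','b2t')
cv2.imwrite('pics/b2tb.png',cv2.resize(c['image'][210:290,110:210,::-1],None,fx=6.5,fy=6.5,interpolation=cv2.INTER_CUBIC))
```

```text
t 18.85 ee [425.9 415.6 175.7] F [ 1.5 -0.2  0.1] w 40.4 yang 5.26 tilt z [-0.0014 -0.0015 -1.    ] dp [-0.02   0.007  0.722] turn 0.0004
```

View pics/b2b.png

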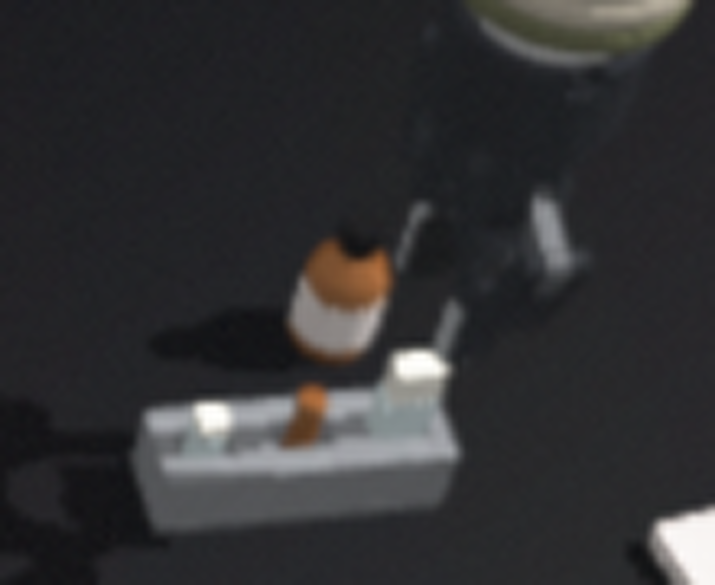

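View pics/b2tb.png

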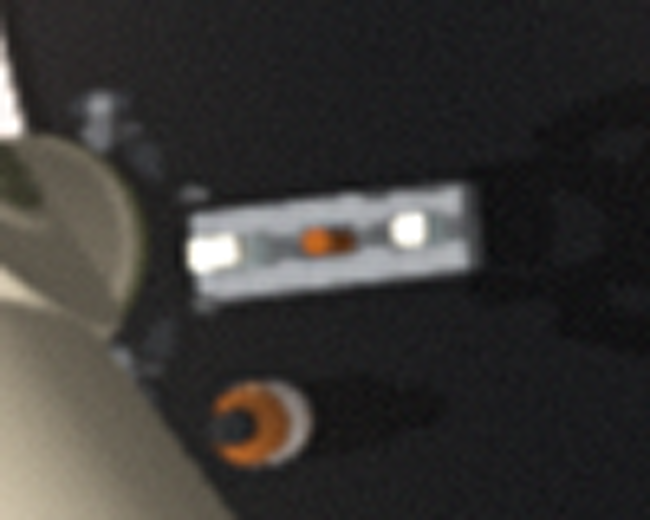

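Run:
```python
from m import *
for z in (100,105,110): print('tipmid T',ray(T,140.3,247.6,z).round(1))
# projections of expected tip mid + fresh cell into both views
print(proj(T,(425.9,415.6,105)),proj(T,(426.5,414,74)),'cell blob T 142.3,248.4')
# near fingertip expected
print('S tip +x', np.array(proj(S,(425.9+22,415.6+2,104))), 'crop', [(p-o)*6.5 for p,o in zip(proj(S,(425.9+22,415.6+2,104)),(380,130))])
```

```text
tipmid T [428.9 411.2 100. ]
tipmid T [428.8 409.7 105. ]
tipmid T [428.7 408.1 110. ]
(np.float64(138.24711036866756), np.float64(248.66201534020385)) (np.float64(142.07289354549187), np.float64(248.5114657244475)) cell blob T 142.3,248.4
S tip +x [449.25615187 184.85924376] crop [np.float64(450.1649871811719), np.float64(356.5850844187551)]
```

>>> {"api": "move_arm", "payload": {"grip": [40,40,40,40], "dp": [[-0.01,0.01,0.3],[-0.01,0.01,0.6],[-0.01,0.01,0.71],[-0.01,0.01,0.71]], "dr": [[0,0,0],[0,0,0],[0,0,0],[0,0,0]]}}

```text
t: 19.45
ee_pos: [427.6, 414.8, 120.3]
orientation: [-0.0, 0.674, 0.739, 0.0]
ft_force: [0.4, -0.1, 0.1]
width: 39.8
```

Run:
```python
from h import *
go((426.5,415,118),5.2)
c=snap('scene','b3')
cv2.imwrite('pics/b3b.png',cv2.resize(c['image'][140:220,390:490,::-1],None,fx=7,fy=7,interpolation=cv2.INTER_CUBIC))
```

```text
t 19.45 ee [427.6 414.8 120.3] F [ 0.4 -0.1  0.1] w 39.8 yang 5.25 tilt z [ 0.e+00  1.e-04 -1.e+00] dp [ 0.003 -0.014  0.029] turn 0.0003
```

View pics/b3b.png

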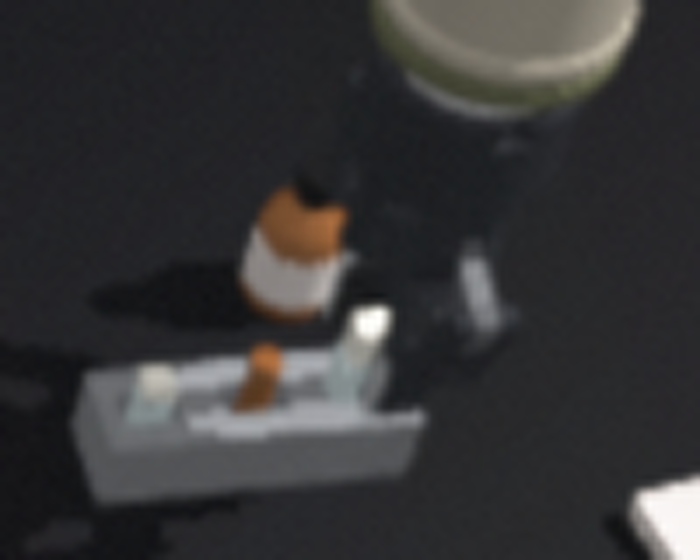

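Run:
```python
from m import *
for p in [(448,404,60),(448,426,60),(433,404,74),(433,426,74)]:
    u,v=proj(S,p); print(p,round((u-390)*7),round((v-140)*7))
```

```text
(448, 404, 60) 351 389
(448, 426, 60) 408 387
(433, 404, 74) 352 336
(433, 426, 74) 409 335
```

Run:
```python
import cv2,numpy as np
a=cv2.imread('pics/b3.png')[165:210,415:480].astype(float); a=np.clip((a/255)**0.45*255,0,255).astype(np.uint8)
cv2.imwrite('pics/b3g.png',cv2.resize(a,None,fx=12,fy=12,interpolation=cv2.INTER_CUBIC))
```

```text
(no output)
```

View pics/b3g.png

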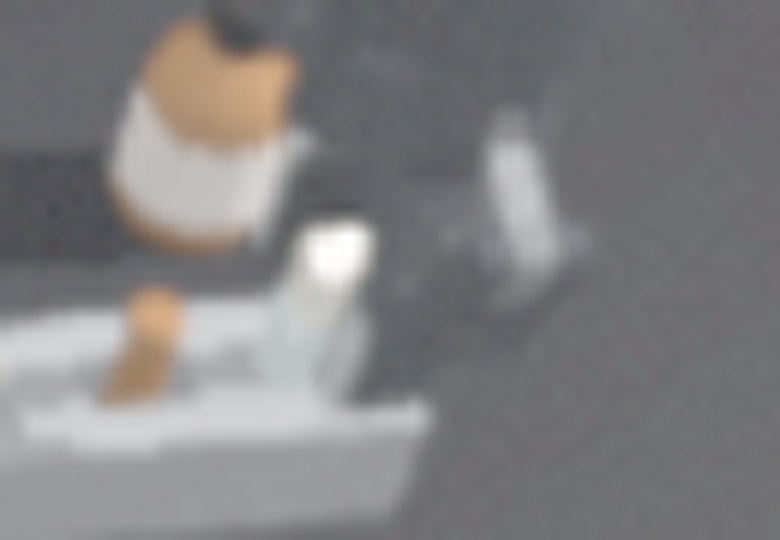

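Run:
```python
from m import *
for z in (48,60,75):
  for x in (447,462):
    for y in (404,426):
      u,v=proj(S,(x,y,z)); print((x,y,z),round((u-415)*12),round((v-165)*12))
```

```text
(447, 404, 48) 289 396
(447, 426, 48) 386 394
(462, 404, 48) 303 448
(462, 426, 48) 400 446
(447, 404, 60) 302 363
(447, 426, 60) 399 361
(462, 404, 60) 316 415
(462, 426, 60) 413 412
(447, 404, 75) 317 320
(447, 426, 75) 415 318
(462, 404, 75) 331 372
(462, 426, 75) 430 370
```

Run:
```python
from m import *
for nm,ee in(('b1',(435.4,394.4,227.6)),('b2',(425.9,415.6,175.7))):
  print(nm)
  for dx in (-21,21):
    for dy in (-11,0,11):
      u,v=proj(S,(ee[0]+dx,ee[1]+dy,ee[2]-70)); print(dx,dy,round((u-400)*12),round((v-140)*12))
  a=cv2.imread(f'pics/{nm}.png')[140:190,400:465].astype(float); a=np.clip((a/255)**0.45*255,0,255).astype(np.uint8)
  cv2.imwrite(f'pics/{nm}g.png',cv2.resize(a,None,fx=12,fy=12,interpolation=cv2.INTER_CUBIC))
```

```text
b1
-21 -11 461 263
-21 0 512 262
-21 11 563 261
21 -11 502 408
21 0 554 407
21 11 606 406
b2
-21 -11 493 389
-21 0 542 388
-21 11 591 387
21 -11 533 531
21 0 583 530
21 11 633 529
```

View pics/b2g.png

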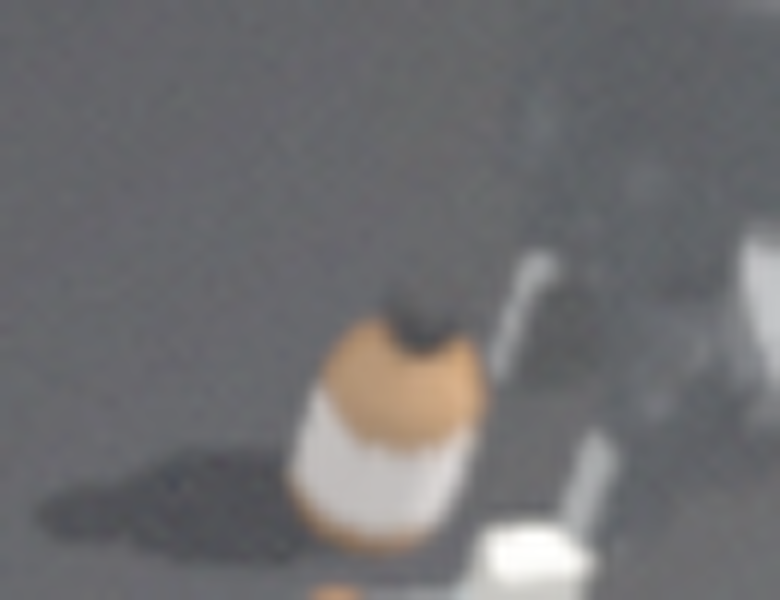

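View pics/b1g.png

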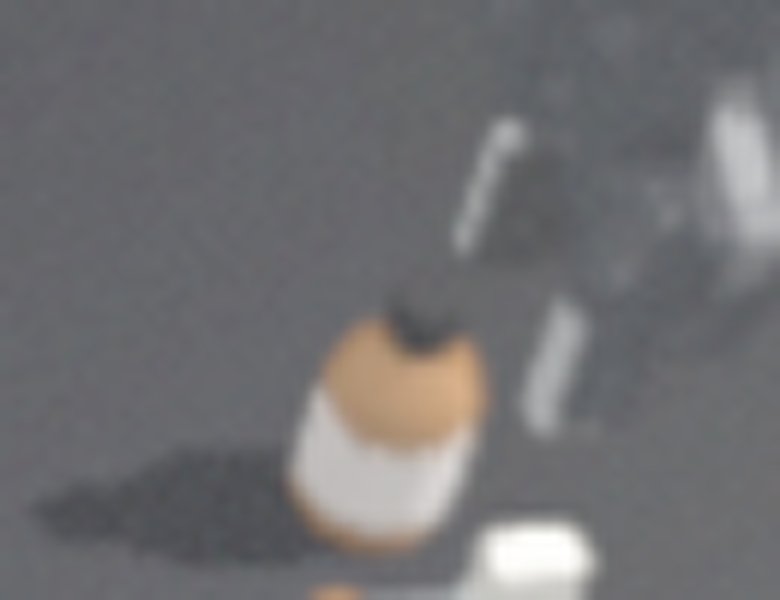

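The near finger looks a few mm too far toward +y relative to the cell. I'll shift 2.5 mm toward -y and then grip.

>>> {"api": "move_arm", "payload": {"grip": [40,40,0,0,0,0], "dp": [[-0.03,-0.01,0.02],[-0.03,-0.01,0.03],[-0.03,-0.01,0.03],[-0.03,-0.01,0.03],[-0.03,-0.01,0.03],[-0.03,-0.01,0.03]], "dr": [[0,0,0],[0,0,0],[0,0,0],[0,0,0],[0,0,0],[0,0,0]]}}

```text
t: 20.25
ee_pos: [427.0, 412.5, 117.9]
orientation: [-0.0, 0.674, 0.739, 0.0]
ft_force: [-0.8, -0.1, 3.5]
width: 11.5
```

Run:
```python
from h import *
go((426.5,415,118),5.2)
c=snap('scene','b4')
a=c['image'][165:210,415:480,::-1].astype(float); a=np.clip((a/255)**0.45*255,0,255).astype(np.uint8)
cv2.imwrite('pics/b4g.png',cv2.resize(a,None,fx=12,fy=12,interpolation=cv2.INTER_CUBIC))
```

```text
t 20.25 ee [427.  412.5 117.9] F [-0.8 -0.1  3.5] w 11.5 yang 5.27 tilt z [ 3.e-04  5.e-04 -1.e+00] dp [ 0.032 -0.004 -0.001] turn 0.0004
```

View pics/b4g.png

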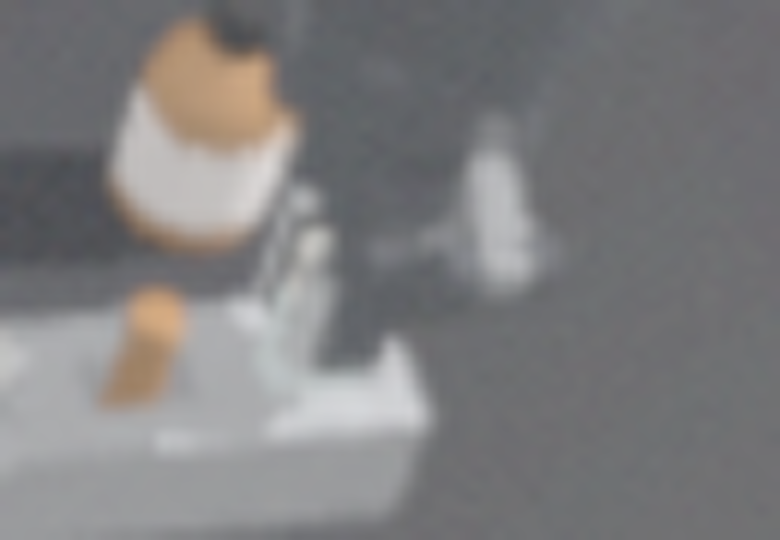

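Run:
```python
from m import *
q=lambda p:[round((a-o)*12) for a,o in zip(proj(S,p),(415,165))]
for x in (410,420,433,440):
  for y in (401.5,412.5,423.5):
    print((x,y),'z46',q((x,y,46)),'z60',q((x,y,60)),'z74',q((x,y,74)))
```

```text
(410, 401.5) z46 [244, 278] z60 [257, 238] z74 [271, 199]
(410, 412.5) z46 [291, 277] z60 [305, 237] z74 [319, 198]
(410, 423.5) z46 [338, 276] z60 [353, 236] z74 [368, 197]
(420, 401.5) z46 [252, 311] z60 [266, 272] z74 [280, 232]
(420, 412.5) z46 [300, 310] z60 [314, 271] z74 [329, 231]
(420, 423.5) z46 [347, 309] z60 [362, 270] z74 [377, 230]
(433, 401.5) z46 [264, 354] z60 [278, 315] z74 [292, 276]
(433, 412.5) z46 [312, 353] z60 [326, 314] z74 [341, 275]
(433, 423.5) z46 [359, 352] z60 [374, 313] z74 [389, 274]
(440, 401.5) z46 [270, 378] z60 [284, 339] z74 [299, 300]
(440, 412.5) z46 [318, 377] z60 [333, 338] z74 [347, 299]
(440, 423.5) z46 [366, 376] z60 [381, 337] z74 [396, 298]
```

>>> {"api": "move_arm", "payload": {"grip": [0,0,0,0,0], "dp": [[0,0,-0.05],[0,0,-0.2],[0,0,-0.5],[0,0,-0.9],[0,0,-1]], "dr": [[0,0,0],[0,0,0],[0,0,0],[0,0,0],[0,0,0]]}}

```text
t: 20.92
ee_pos: [427.7, 413.0, 200.5]
orientation: [-0.0, 0.674, 0.739, 0.002]
ft_force: [0.1, -0.6, 0.9]
width: 11.3
```

Run:
```python
from h import *
go((426.5,415,118),5.2)
c=snap('scene','b5')
a=c['image'][130:200,400:490,::-1].astype(float); a=np.clip((a/255)**0.45*255,0,255).astype(np.uint8)
cv2.imwrite('pics/b5g.png',cv2.resize(a,None,fx=8.5,fy=8.5,interpolation=cv2.INTER_CUBIC))
```

```text
t 20.93 ee [427.7 413.  200.5] F [ 0.1 -0.6  0.9] w 11.3 yang 5.26 tilt z [ 0.0029  0.0032 -1.    ] dp [ 0.023 -0.016  1.032] turn 0.0003
```

View pics/b5g.png

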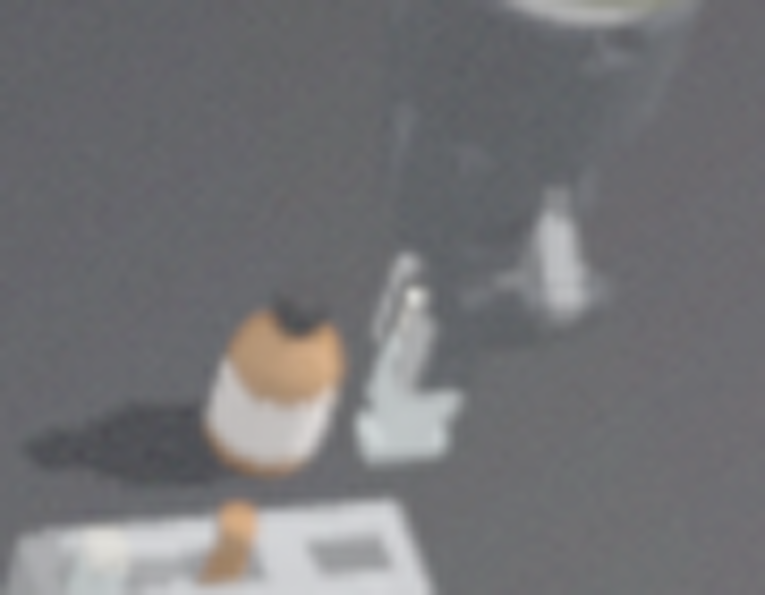

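>>> {"api": "move_arm", "payload": {"grip": [0,0,0,0,0,0], "dp": [[0,0,-0.6],[0,0,-1],[-0.2,0,-1],[-0.5,0.05,-1],[-1,0.1,-1],[-1,0.1,-1]], "dr": [[0,0,0],[0,0,0.05],[0,0,0.1],[0,0,0.15],[0,0,0.2],[0,0,0.25]]}}

```text
t: 21.72
ee_pos: [443.5, 329.4, 276.9]
orientation: [0.001, 0.908, 0.42, -0.001]
ft_force: [0.8, 0.9, -0.5]
width: 11.5
```

Run:
```python
from h import *
go((485,0,270),-40)
```

```text
t 21.73 ee [443.5 329.4 276.9] F [ 0.8  0.9 -0.5] w 11.5 yang -40.35 tilt z [-5.0e-04 -2.1e-03 -1.0e+00] dp [-2.801  3.061  0.094] turn -0.0019
```

>>> {"api": "move_arm", "payload": {"grip": [0,0], "dp": [[-0.45,0.5,0],[-0.9,1,0]], "dr": [[0,0,0],[0,0,0]]}}

```text
t: 21.98
ee_pos: [457.2, 225.7, 276.5]
orientation: [0.0, 0.905, 0.425, -0.001]
ft_force: [0.5, -0.3, -0.2]
width: 11.6
```

>>> {"api": "move_arm", "payload": {"grip": [0,0], "dp": [[-0.45,0.5,0],[-0.9,1,0]], "dr": [[0,0,0],[0,0,0]]}}

```text
t: 22.22
ee_pos: [472.8, 118.5, 276.8]
orientation: [-0.0, 0.905, 0.425, -0.001]
ft_force: [1.6, -0.3, -0.0]
width: 11.6
```

>>> {"api": "move_arm", "payload": {"grip": [0,0], "dp": [[-0.45,0.5,0],[-0.9,1,0]], "dr": [[0,0,0],[0,0,0]]}}

```text
t: 22.48
ee_pos: [488.2, 12.1, 276.9]
orientation: [-0.0, 0.905, 0.425, -0.0]
ft_force: [0.4, 0.0, -0.8]
width: 12.0
```

>>> {"api": "move_arm", "payload": {"grip": [0,0,0,0,0,0], "dp": [[-0.45,0.5,0],[-0.9,1,0],[-0.9,1,0],[-0.9,1,0],[-0.9,1,0],[-0.9,1,0]], "dr": [[0,0,0.05],[0,0,0.1],[0,0,0.15],[0,0,0.2],[0,0,0.251],[0,0,0.251]]}}

```text
t: 23.22
ee_pos: [503.8, -92.6, 276.8]
orientation: [0.0, 0.999, 0.045, -0.001]
ft_force: [0.3, -0.1, -0.1]
width: 11.5
```

Run:
```python
from h import *
go((512,-117.5,277),-85.47)
```

```text
t 23.23 ee [503.8 -92.6 276.8] F [ 0.3 -0.1 -0.1] w 11.5 yang -84.86 tilt z [-1.5e-03 -2.0e-04 -1.0e+00] dp [ 0.074  0.319 -0.003] turn 0.0034
```

>>> {"api": "move_arm", "payload": {"grip": [0,0,0,0,0], "dp": [[0.075,0.32,0.1],[0.075,0.32,0.4],[0.075,0.32,0.8],[0.075,0.32,0.95],[0.075,0.32,0.95]], "dr": [[0,0,0.0034],[0,0,0.0034],[0,0,0.0034],[0,0,0.0034],[0,0,0.0034]]}}

```text
t: 23.85
ee_pos: [512.0, -117.5, 201.1]
orientation: [0.0, 0.999, 0.04, -0.001]
ft_force: [-0.1, 0.6, 0.4]
width: 11.1
```

Run:
```python
from h import *
go((512,-117.5,177),-85.47)
c=snap('scene','c1')
a=c['image'][140:240,190:330,::-1]
cv2.imwrite('pics/c1b.png',cv2.resize(a,None,fx=5.7,fy=5.7,interpolation=cv2.INTER_CUBIC))
```

```text
t 23.85 ee [ 512.  -117.5  201.1] F [-0.1  0.6  0.4] w 11.1 yang -85.43 tilt z [-1.8e-03 -2.0e-04 -1.0e+00] dp [ 0.    -0.     0.301] turn 0.0002
```

View pics/c1b.png

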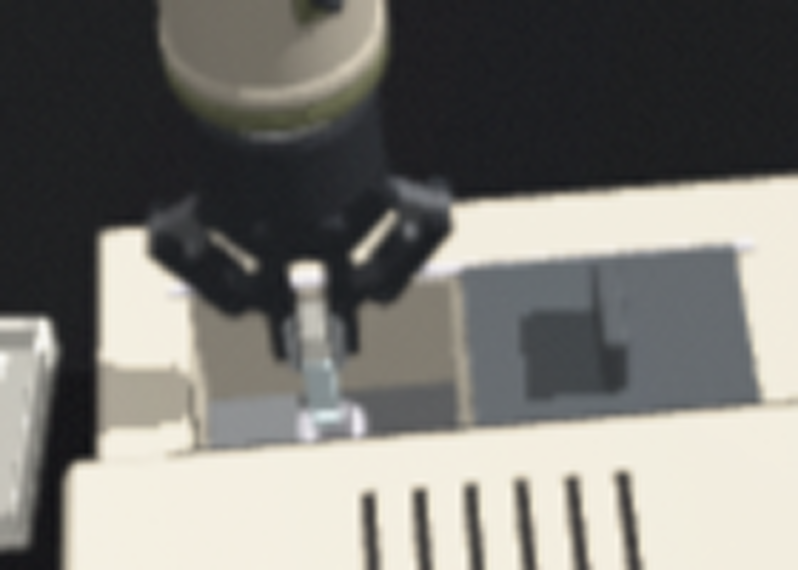

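>>> {"api": "move_arm", "payload": {"grip": [0,0,0,0], "dp": [[0,0,0.12],[0,0,0.24],[0,0,0.3],[0,0,0.3]], "dr": [[0,0,0],[0,0,0],[0,0,0],[0,0,0]]}}

```text
t: 24.4
ee_pos: [512.2, -117.6, 177.1]
orientation: [0.0, 0.999, 0.039, -0.0]
ft_force: [1.0, 0.1, 0.5]
width: 11.6
```

>>> {"api": "move_arm", "payload": {"grip": [0,0,0,0], "dp": [[0,0,0.04],[0,0,0.08],[0,0,0.1],[0,0,0.1]], "dr": [[0,0,0],[0,0,0],[0,0,0],[0,0,0]]}}

```text
t: 24.9
ee_pos: [511.7, -117.9, 169.4]
orientation: [-0.0, 0.999, 0.039, -0.001]
ft_force: [-3.9, 0.3, 2.1]
width: 11.3
```

>>> {"api": "move_arm", "payload": {"grip": [0,0,0,0], "dp": [[-0.015,0,0.02],[-0.015,0,0.05],[-0.015,0,0.08],[-0.015,0,0.08]], "dr": [[0,0,0],[0,0,0],[0,0,0],[0,0,0]]}}

```text
t: 25.4
ee_pos: [510.0, -117.7, 162.5]
orientation: [-0.0, 0.999, 0.039, -0.001]
ft_force: [-6.1, 0.5, 2.5]
width: 11.6
```

>>> {"api": "move_arm", "payload": {"grip": [0,0,0], "dp": [[-0.01,0,0],[-0.012,0,0.01],[-0.012,0,0.01]], "dr": [[0,0,0],[0,0,0],[0,0,0]]}}

```text
t: 25.78
ee_pos: [509.8, -117.8, 162.1]
orientation: [-0.0, 0.999, 0.039, -0.001]
ft_force: [-4.8, 0.2, 1.2]
width: 11.6
```

>>> {"api": "move_arm", "payload": {"grip": [0,0,0], "dp": [[-0.01,0,0],[-0.012,0,0.01],[-0.012,0,0.02]], "dr": [[0,0,0],[0,0,0],[0,0,0]]}}

```text
t: 26.15
ee_pos: [509.5, -117.8, 161.1]
orientation: [-0.0, 0.999, 0.039, 0.0]
ft_force: [-6.2, 1.7, 9.6]
width: 11.3
```

>>> {"api": "move_arm", "payload": {"grip": [0,0,0,0], "dp": [[0,0,0.03],[0,0,0.06],[0,0,0.1],[0,0,0.1]], "dr": [[0,0,0],[0,0,0],[0,0,0],[0,0,0]]}}

```text
t: 26.65
ee_pos: [508.3, -117.9, 152.0]
orientation: [-0.0, 0.999, 0.039, -0.001]
ft_force: [-5.7, 0.1, -0.1]
width: 11.1
```

>>> {"api": "move_arm", "payload": {"grip": [0,0,0,0], "dp": [[0,0,0.03],[0,0,0.06],[0,0,0.09],[0,0,0.09]], "dr": [[0,0,0],[0,0,0],[0,0,0],[0,0,0]]}}

```text
t: 27.15
ee_pos: [509.1, -117.8, 145.1]
orientation: [0.0, 0.999, 0.039, -0.0]
ft_force: [-2.2, 0.8, -5.5]
width: 11.8
```

>>> {"api": "move_arm", "payload": {"grip": [0,0,0], "dp": [[0,0,0.015],[0,0,0.03],[0,0,0.03]], "dr": [[0,0,0],[0,0,0],[0,0,0]]}}

```text
t: 27.52
ee_pos: [509.4, -117.8, 143.8]
orientation: [-0.0, 0.999, 0.039, 0.0]
ft_force: [-7.1, 1.2, 6.2]
width: 11.7
```

>>> {"api": "move_arm", "payload": {"grip": [0,0,0], "dp": [[-0.005,0,0.01],[-0.005,0,0.015],[-0.005,0,0.015]], "dr": [[0,0,0],[0,0,0],[0,0,0]]}}

```text
t: 27.9
ee_pos: [509.4, -117.9, 143.8]
orientation: [-0.001, 0.999, 0.039, 0.001]
ft_force: [-10.2, 3.4, 18.2]
width: 11.4
```

It's solid at the used cell's home height (143.8 vs 143.7). I'll unload, open slowly, lift and look.

>>> {"api": "move_arm", "payload": {"grip": [0,0,16,22,28,28,28,28,28], "dp": [[-0.008,0,-0.015],[-0.01,0,-0.018],[-0.01,0,-0.018],[-0.01,0,-0.018],[-0.01,0,-0.02],[-0.01,0,-0.1],[-0.01,0,-0.3],[-0.01,0,-0.6],[-0.01,0,-1]], "dr": [[0,0,0],[0,0,0],[0,0,0],[0,0,0],[0,0,0],[0,0,0],[0,0,0],[0,0,0],[0,0,0]]}}

```text
t: 29.02
ee_pos: [507.9, -118.1, 223.5]
orientation: [0.0, 0.999, 0.039, -0.0]
ft_force: [0.3, -0.1, 0.4]
width: 28.0
```

Run:
```python
from h import *
go((502,12,245),-85.47)
c=snap('scene','d1')
a=c['image'][140:240,190:330,::-1]
cv2.imwrite('pics/d1b.png',cv2.resize(a,None,fx=5.7,fy=5.7,interpolation=cv2.INTER_CUBIC))
```

```text
t 29.02 ee [ 507.9 -118.1  223.5] F [ 0.3 -0.1  0.4] w 28.0 yang -85.55 tilt z [-3.e-04 -2.e-04 -1.e+00] dp [ 0.053 -1.627 -0.27 ] turn -0.0004
```

View pics/d1b.png

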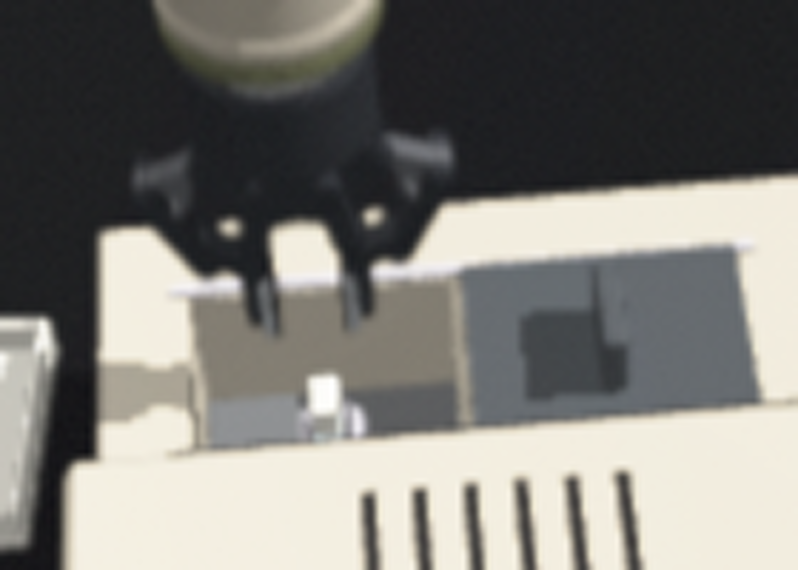

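The stopper sits at the same pixels as the used cell did in the earlier view, (326, 390), so the cell is home. Next is the cover.

>>> {"api": "move_arm", "payload": {"grip": [40,40,40], "dp": [[0,-0.1,-0.3],[0.03,-0.5,-0.4],[0.03,-0.95,-0.4]], "dr": [[0,0,0],[0,0,0],[0,0,0]]}}

```text
t: 29.45
ee_pos: [505.2, -42.0, 256.0]
orientation: [-0.0, 0.999, 0.038, 0.002]
ft_force: [0.5, -0.3, -0.8]
width: 39.8
```

>>> {"api": "move_arm", "payload": {"grip": [40,40,40,40], "dp": [[0.02,-0.4,0],[0.02,-0.67,0.1],[0.02,-0.67,0.4],[0.02,-0.67,0.4]], "dr": [[0,0,0],[0,0,0],[0,0,0],[0,0,0]]}}

```text
t: 29.95
ee_pos: [501.2, 11.6, 221.6]
orientation: [0.0, 0.999, 0.039, -0.001]
ft_force: [-0.6, 0.3, 0.3]
width: 40.0
```

Run:
```python
from h import *
go((502.2,12,192.9),-85.6)
```

```text
t 29.95 ee [501.2  11.6 221.6] F [-0.6  0.3  0.3] w 40.0 yang -85.51 tilt z [-2.e-03 -6.e-04 -1.e+00] dp [ 0.013 -0.004  0.358] turn 0.0005
```

>>> {"api": "move_arm", "payload": {"grip": [40,40,40,0,0,0,0], "dp": [[0.013,0,0.2],[0.013,0,0.35],[0.013,0,0.35],[0.013,0,0.35],[0.013,0,0.35],[0.013,0,0.35],[0.013,0,0.35]], "dr": [[0,0,0],[0,0,0],[0,0,0],[0,0,0],[0,0,0],[0,0,0],[0,0,0]]}}

```text
t: 30.82
ee_pos: [503.3, 11.5, 194.5]
orientation: [-0.0, 0.999, 0.039, 0.0]
ft_force: [-0.6, -0.2, 6.4]
width: 11.0
```

>>> {"api": "move_arm", "payload": {"grip": [0,0,0,0,0,0,0], "dp": [[0,0.05,-0.008],[0,0.2,-0.008],[0,0.35,-0.008],[0,0.5,-0.008],[0,0.65,-0.008],[0,0.8,-0.008],[0,0.8,-0.008]], "dr": [[0,0,0],[0,0,0],[0,0,0],[0,0,0],[0,0,0],[0,0,0],[0,0,0]]}}

```text
t: 31.7
ee_pos: [508.3, -54.3, 194.6]
orientation: [0.001, 0.999, 0.038, 0.0]
ft_force: [5.7, -0.4, -4.5]
width: 10.9
```

>>> {"api": "move_arm", "payload": {"grip": [0,0,0,0,0,0,0], "dp": [[0,0.05,0.004],[0,0.2,0.004],[0,0.35,0.004],[0,0.5,0.004],[0,0.65,0.004],[0,0.75,0.004],[0,0.75,0.004]], "dr": [[0,0,0],[0,0,0],[0,0,0],[0,0,0],[0,0,0],[0,0,0],[0,0,0]]}}

```text
t: 32.58
ee_pos: [512.9, -113.5, 194.5]
orientation: [0.001, 0.999, 0.038, 0.0]
ft_force: [4.2, -1.1, 2.5]
width: 11.1
```

>>> {"api": "move_arm", "payload": {"grip": [0,0,0,0], "dp": [[0,0.02,0],[0,0.04,0],[0,0.05,0],[0,0.05,0]], "dr": [[0,0,0],[0,0,0],[0,0,0],[0,0,0]]}}

```text
t: 33.08
ee_pos: [513.1, -115.8, 194.5]
orientation: [-0.0, 0.999, 0.039, 0.0]
ft_force: [2.4, 2.2, 5.5]
width: 10.9
```

>>> {"api": "move_arm", "payload": {"grip": [0,0,0], "dp": [[0,0.01,0],[0,0.02,0],[0,0.02,0]], "dr": [[0,0,0],[0,0,0],[0,0,0]]}}

```text
t: 33.45
ee_pos: [513.2, -116.7, 194.5]
orientation: [-0.001, 0.999, 0.04, -0.0]
ft_force: [1.8, 4.1, 6.6]
width: 11.0
```

>>> {"api": "move_arm", "payload": {"grip": [0,0,0], "dp": [[0,0.01,0],[0,0.025,0],[0,0.025,0]], "dr": [[0,0,0],[0,0,0],[0,0,0]]}}

```text
t: 33.83
ee_pos: [513.3, -117.0, 194.5]
orientation: [-0.002, 0.999, 0.04, -0.0]
ft_force: [-1.2, 9.5, 10.0]
width: 11.1
```

>>> {"api": "move_arm", "payload": {"grip": [0,0,0], "dp": [[0,0.01,0],[0,0.015,-0.005],[0,0.015,-0.005]], "dr": [[0,0,0],[0,0,0],[0,0,0]]}}

```text
t: 34.2
ee_pos: [513.3, -117.1, 194.5]
orientation: [-0.002, 0.999, 0.041, -0.001]
ft_force: [-0.4, 13.0, 7.5]
width: 11.2
```

>>> {"api": "move_arm", "payload": {"grip": [0,20,40,40,40,40], "dp": [[0,-0.005,-0.006],[0,-0.01,-0.006],[0,-0.01,-0.006],[0,-0.01,-0.01],[0,-0.01,-0.4],[0,-0.01,-1]], "dr": [[0,0,0],[0,0,0],[0,0,0],[0,0,0],[0,0,0],[0,0,0]]}}

```text
t: 34.95
ee_pos: [512.2, -120.1, 274.3]
orientation: [0.0, 0.999, 0.039, -0.002]
ft_force: [0.7, 0.8, 0.3]
width: 40.3
```

>>> {"api": "move_arm", "payload": {"grip": [40,40,40], "dp": [[-0.3,-0.4,-0.4],[-0.6,-0.9,-0.5],[-0.6,-0.9,-0.5]], "dr": [[0,0,0],[0,0,0],[0,0,0]]}}

```text
t: 35.33
ee_pos: [458.9, -49.6, 315.5]
orientation: [-0.001, 0.999, 0.041, 0.001]
ft_force: [0.4, -0.5, -0.1]
width: 39.9
```

>>> {"api": "move_arm", "payload": {"grip": [40,40,40], "dp": [[0,-0.5,0],[0,-1,0],[0,-1,0]], "dr": [[0,0,0],[0,0,0],[0,0,0]]}}

```text
t: 35.7
ee_pos: [453.5, 30.2, 314.1]
orientation: [0.0, 0.999, 0.041, -0.001]
ft_force: [-0.0, -0.2, -0.4]
width: 40.0
```

>>> {"api": "move_arm", "payload": {"grip": [40,40,40], "dp": [[0,-0.5,0],[0,-1,0],[0,-1,0]], "dr": [[0,0,0],[0,0,0],[0,0,0]]}}

```text
t: 36.08
ee_pos: [447.3, 109.3, 314.0]
orientation: [0.0, 0.999, 0.041, -0.001]
ft_force: [-0.5, -0.0, 0.4]
width: 40.1
```

Run:
```python
from h import *
go((502.2,12,192.9),-85.6)
for n in('scene','top'):
    c=snap(n,'e_'+n); cv2.imwrite(f'pics/e_{n}b.png',cv2.resize(c['image'][:,:,::-1],(800,600),interpolation=cv2.INTER_CUBIC))
    if n=='top': cv2.imwrite('pics/e_topc.png',cv2.resize(c['image'][150:260,270:410,::-1],None,fx=5.5,fy=5.4,interpolation=cv2.INTER_CUBIC))
```

```text
t 36.08 ee [447.3 109.3 314. ] F [-0.5 -0.   0.4] w 40.1 yang -85.32 tilt z [-1.2e-03 -7.0e-04 -1.0e+00] dp [0.587 1.268 1.514] turn 0.0015
```

View pics/e_sceneb.png

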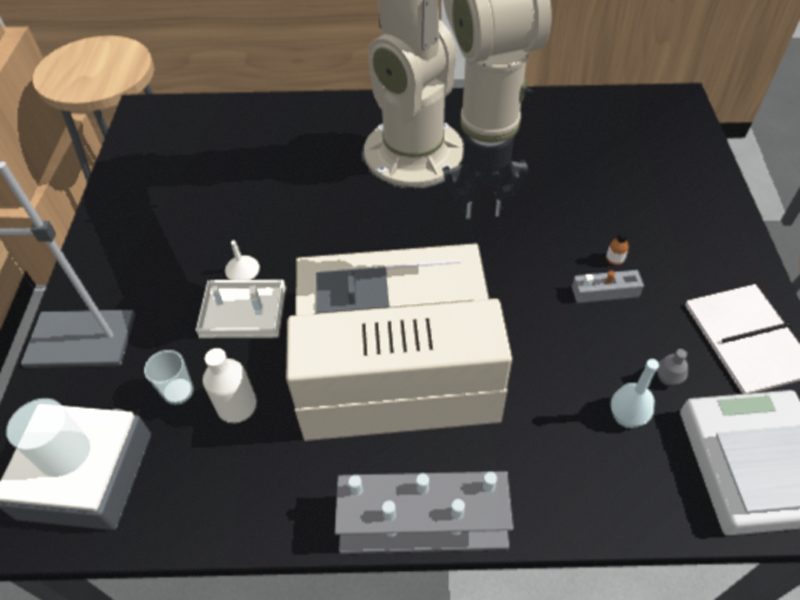

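View pics/e_topc.png

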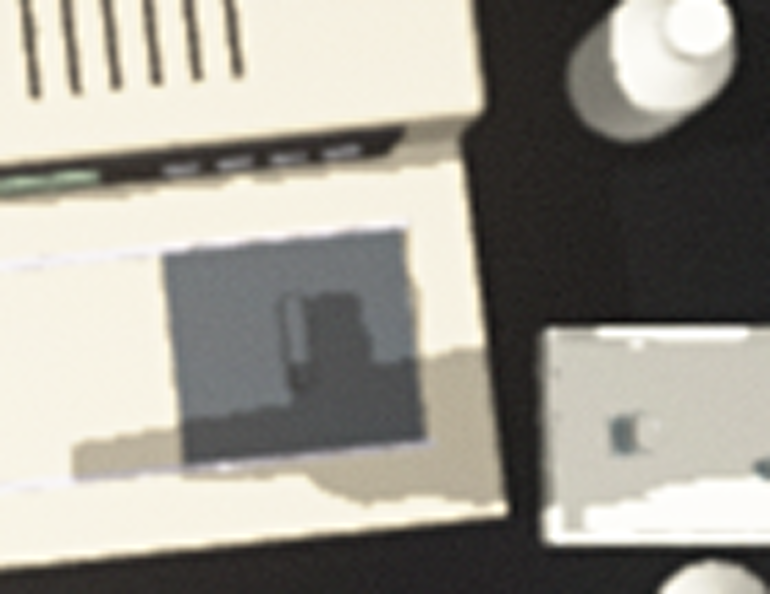

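View pics/e_topb.png

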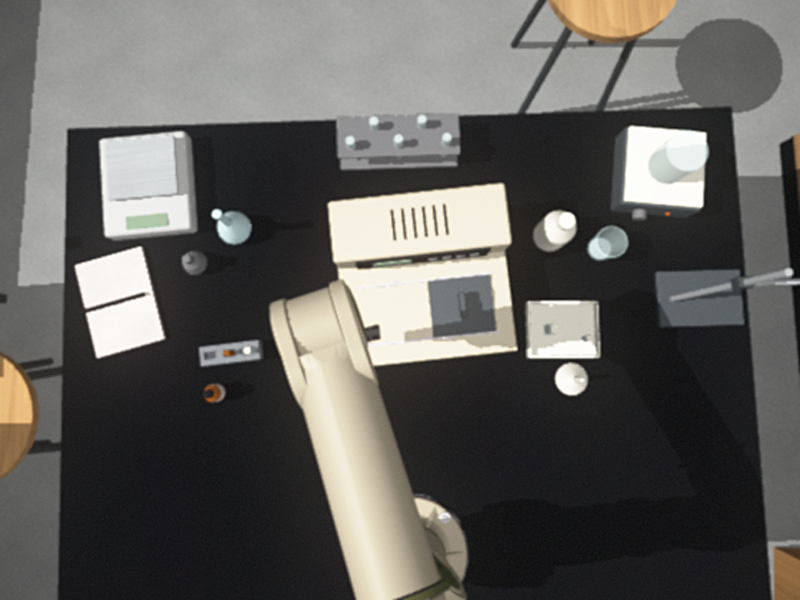

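Run:
```python
from m import *
print(ray(T,322.7,212.6,149).round(1),'vs start fin reading 503.6,-34.1 with robot -34.4')
print(bot.close_job())
```

```text
[ 510.9 -114.5  149. ] vs start fin reading 503.6,-34.1 with robot -34.4
the job is handed in; nothing more can be done
None
```

The cell change is done and handed in at about 36 s on the robot's clock, against the 72 s limit.

- **Cover opened:** I slid the cover from about 83 mm to about 129 mm open, measured from the grip position. The camera showed the whole compartment free.
- **Used cell:** I pulled it out and set it down in the tray. The camera shows it standing upright, clear of the old cell.
- **Fresh cell:** I took it from the rack's +y end pocket and pushed it past the ball.
  - It met the pocket floor with about 18 N of push, at z 143.8 mm, against 143.7 mm for the used cell.
  - The stopper then sat at the same place in the image as the used cell's had.
- **Cover shut:** I pushed it onto its stop; at about 13 N it no longer moved. I released it, and the arm ended clear of everything.

**Checks that disagreed:**
- **Cover position:** The last top-view reading put the fin about 3 mm short of fully shut (y -114.5 mm, against about -118 mm). The push force and the gripper position both put the cover on its stop. The reading falls within the few millimetres by which the two views differed all along. I did not check it further.
- **Fresh cell in the gripper:** It sat about 2 mm off centre, so I moved sideways by force feel as it went in. Sideways force stayed within about 10 N.

In the final pictures I saw none of the other glassware, cells or bottles moved.

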